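# Spin-check guide-wheel bearings and lay the sound ones in a pinwheel layer

### The arm

A 6-joint arm with a two-finger parallel gripper is mounted at the origin on the work surface; the furniture and walls round the work are solid. World frame = base frame: x ahead of the robot, y to its left, z up, the work surface at z = 0. Lengths are in mm, angles in rad, forces in N, time in s.
With the tool pointing down it reaches from about 350 to 775 mm from the base axis. Payload 7.3 kg.
Tool frame: the origin (TCP) lies between the finger pads; the fingertips stand 14 mm ahead of it and the grasp point (between the pads) lies 5 mm behind it; z points along the fingers, y is the line along which they close (so a half turn about z gives the same grasp; the last joint's range is limited). The gripper opens to 92 mm and grips with 3 to 60 N. Pads are 19 mm wide; open, the fingers measure 130 mm over their backs; the gripper's body (75 mm by 190 mm) begins 47 mm behind the grasp point.
Start: joints at [1.127, 0.342, 1.524, -0, 1.275, -0.146], TCP at [154.029, 501.915, 240.741] pointing down, gripper open.
Joint ranges: [-2.53, 2.53], [-0.77, 2.02], [0.04, 2.7], [-1, 4.14], [0.28, 2.66], [-3.11, 3.11]. Speed limits (rad/s): [2.57, 2.57, 3.14, 3.14, 3.14, 3.14].

### API

Orientations are given as [roll, pitch, yaw] about the fixed x, y, z axes, in that order (R = Rz(yaw) Ry(pitch) Rx(roll)).
In Python, from plant import get_obs, cams, close_job gives the robot as it stands. The module is installed in compiled form; this text tells all that it offers.
- The arm moves only by the shell command python3 -m creep 'ROWS'. ROWS is JSON, a list of rows, each an object of numbers: "hand": the opening, from 0 (shut) to 1 (fully open); "tx", "ty", "tz": the shift along the tool's x, y, z in m; "spin": the turn about the tool's z in degrees. In form: [{"hand": .., "tx": .., "ty": .., "tz": .., "spin": ..}, ...]. A call has 1 to 5 rows; each row shifts and turns the commanded pose from where the row before left it, along the tool's axes as they then stand; what a row does not reach is not made up. A row lasts 1/8 s, in which the tool goes at most 62.5 mm and 10.7 degrees, less where a joint would pass 70% of its speed; a pose out of reach is approached as far as the arm can. A call is refused whole if a number of a shift passes 0.0625 or a number of a turn 10.7, either way. A call with a gripper value outside its range is refused whole. The fingers move at their own pace and stop on an object; the grip force is fixed at half the most. Time passes only in rows, so rows that do not move let the fingers close. It gives the time, the measured TCP pose, the force, the opening and the grip force at its end, in the units of the state.
- get_obs(): the state, without advancing time (a new reading comes with each control period).
- cams.capture(name): name is "scene" or "top" or "wrist"; returns a dict with "color" (384x512x3 uint8, red, green, blue), "K" (3x3 intrinsics, pixels), "k1" (the pictures are not rectified: a ray, as slopes to the right and down, at radius r is drawn at 1 + k1 r^2 times it, then the intrinsics apply), "R" (3x3) and "t" (3): a world point X has camera coordinates R X + t. Camera axes: x right, y down, z forward; pixel columns grow to the right and rows downward; lengths in mm; the calibration is good to about 2 mm. A picture is of the moment at which its call begins. There is no depth.
- close_job(): hands the job in; it is judged then, once.
The state is a dict: "time": time; "joint_positions": joint angles; "dq": joint speeds; "tau": joint torques, N m; "tool_pos": TCP position; "tcp_rot": TCP orientation; "contact_force": force on the tool from outside, world axes, zero at the start; "moment": the same for the moment, N m; "grip_width": finger opening in mm; "finger_force": force on a finger pad.
Only numpy, scipy, OpenCV 4.12 (cv2) and the standard library are available. Lean on these libraries where they do the work, as an engineer would, in place of code of your own. Each camera call takes 0.05 s, during which the arm holds its last target. There are 200 camera calls.

### The job

First flick the wheel of every bearing unit standing on the bench round anticlockwise with a fingertip (push an arm through an eighth of a turn or more, let go, and do not turn it back) and see or feel whether it coasts on freely or drags. Then lay the units that run freely on the scribed footprints of the slab, one to a footprint and squarely within it, to continue the interlocking pinwheel layer begun by the unit already lying there, and stand the ones that drag flat on the floor of the aluminium tray. The unit already on the slab stays on its footprint, and the beaker and measuring cylinder must stay standing.

Things in the scene. Friction and masses are not known exactly. Their poses are not given: they have to be found in the camera images.
- unit_a: bearing unit, 0.4 kg, may be absent; all look alike, the letter tells nothing: steel foot plate 84 (x) x 50 (y) x 8 mm; on it a fixed square axle 16 x 16 mm, faces along x and y, rising to 76 mm (grip it 36 to 76 mm up to carry the unit); round the axle a black three-armed wheel. Origin: centre of the plate's underside, z up the axle
- unit_b: bearing unit, 0.4 kg, may be absent; all look alike, the letter tells nothing: steel foot plate 84 (x) x 50 (y) x 8 mm; on it a fixed square axle 16 x 16 mm, faces along x and y, rising to 76 mm (grip it 36 to 76 mm up to carry the unit); round the axle a black three-armed wheel. Origin: centre of the plate's underside, z up the axle
- unit_c: bearing unit, 0.4 kg, may be absent; all look alike, the letter tells nothing: steel foot plate 84 (x) x 50 (y) x 8 mm; on it a fixed square axle 16 x 16 mm, faces along x and y, rising to 76 mm (grip it 36 to 76 mm up to carry the unit); round the axle a black three-armed wheel. Origin: centre of the plate's underside, z up the axle
- unit_d: bearing unit, 0.4 kg, may be absent; all look alike, the letter tells nothing: steel foot plate 84 (x) x 50 (y) x 8 mm; on it a fixed square axle 16 x 16 mm, faces along x and y, rising to 76 mm (grip it 36 to 76 mm up to carry the unit); round the axle a black three-armed wheel. Origin: centre of the plate's underside, z up the axle
- unit_e: bearing unit, 0.4 kg, may be absent; all look alike, the letter tells nothing: steel foot plate 84 (x) x 50 (y) x 8 mm; on it a fixed square axle 16 x 16 mm, faces along x and y, rising to 76 mm (grip it 36 to 76 mm up to carry the unit); round the axle a black three-armed wheel. Origin: centre of the plate's underside, z up the axle
- unit_f: a sixth unit of the same make, checked earlier as sound and already laid on the slab at place 1; it stays there. Same shape, origin and axes as the others
- wheel_a (a joint): turn of unit_a's wheel, rad, anticlockwise seen from above, near 0 at start. Three arms at 120 deg, 7 mm wide, reach 27 mm, 20 to 32 mm up; hub radius 13; at 0 the arm with a bright screw points along the unit's +x. Flicked at 0.1 m/s or more and left, a sound wheel coasts on for more than a turn; a dragging one needs about 1 N, stops within half a second of being left, and jams at 2.3 rad
- wheel_b (a joint): turn of unit_b's wheel, rad, anticlockwise seen from above, near 0 at start. Three arms at 120 deg, 7 mm wide, reach 27 mm, 20 to 32 mm up; hub radius 13; at 0 the arm with a bright screw points along the unit's +x. Flicked at 0.1 m/s or more and left, a sound wheel coasts on for more than a turn; a dragging one needs about 1 N, stops within half a second of being left, and jams at 2.3 rad
- wheel_c (a joint): turn of unit_c's wheel, rad, anticlockwise seen from above, near 0 at start. Three arms at 120 deg, 7 mm wide, reach 27 mm, 20 to 32 mm up; hub radius 13; at 0 the arm with a bright screw points along the unit's +x. Flicked at 0.1 m/s or more and left, a sound wheel coasts on for more than a turn; a dragging one needs about 1 N, stops within half a second of being left, and jams at 2.3 rad
- wheel_d (a joint): turn of unit_d's wheel, rad, anticlockwise seen from above, near 0 at start. Three arms at 120 deg, 7 mm wide, reach 27 mm, 20 to 32 mm up; hub radius 13; at 0 the arm with a bright screw points along the unit's +x. Flicked at 0.1 m/s or more and left, a sound wheel coasts on for more than a turn; a dragging one needs about 1 N, stops within half a second of being left, and jams at 2.3 rad
- wheel_e (a joint): turn of unit_e's wheel, rad, anticlockwise seen from above, near 0 at start. Three arms at 120 deg, 7 mm wide, reach 27 mm, 20 to 32 mm up; hub radius 13; at 0 the arm with a bright screw points along the unit's +x. Flicked at 0.1 m/s or more and left, a sound wheel coasts on for more than a turn; a dragging one needs about 1 N, stops within half a second of being left, and jams at 2.3 rad
- slab: fixed plywood slab 160 x 160 x 12 mm, origin at the centre of its underside. Four 84 x 50 mm footprints are scribed on top in a pinwheel, 6 mm apart, each end butting on the side of the next round an open square middle: places 1 and 3 have their long side along the slab's x, 2 and 4 along its y
- place_1 (a point): centre of footprint 1 on the slab's top face, at (-28, -45, 12) mm in the slab's frame; long side along the slab's x (taken by unit_f)
- place_2 (a point): centre of footprint 2 on the slab's top face, at (45, -28, 12) mm in the slab's frame; long side along the slab's y
- place_3 (a point): centre of footprint 3 on the slab's top face, at (28, 45, 12) mm in the slab's frame; long side along the slab's x
- place_4 (a point): centre of footprint 4 on the slab's top face, at (-45, 28, 12) mm in the slab's frame; long side along the slab's y
- reject_tray: fixed open aluminium tray, outside 160 (x) x 116 (y) x 16 mm, walls 4 mm, floor 4 mm thick; inside 152 x 108 mm; origin at the centre of its underside. Takes two units side by side, 37 mm either side of the middle along x, with their plates along y
- beaker: empty glass beaker, 68 mm across, 90 mm high, standing by; origin at the centre of its foot
- cylinder: small glass measuring cylinder, foot 30 mm, 131 mm high, standing by; origin at the centre of its foot

How it is judged:
By the outcome, as a careful person would: the job done as asked, in the order asked, and still so for the second after the job is handed in, with the robot touching nothing.
Of unit_a, unit_b, unit_c, unit_d, unit_e only 4 to 5 are there at a start; the rules pass over those that are not, and their reading is None.
At some moment in a run one of unit_a, unit_b, unit_c, unit_d, unit_e may be knocked a few centimetres aside while the robot is not near it.
It also fails if it takes over 200 s, if anything falls off the work surface, if the arm or the gripper's body presses on something with over 40 N, if the wrist force passes 120 N, or if a joint passes its speed limit or range.

## Working session

There is one attempt and no reset: what is moved stays moved. The work goes in short steps, Python scripts to look and compute and a shell command to move; the robot and the scene stay as the last step left them, time stands still between calls to the robot, and variables do not carry over. Pictures are saved under pics/ and viewed, at most 14 in all, crops included, and the job is handed in when it is done.

```bash
mkdir -p pics; cat > h.py <<'E'
import numpy as np,cv2
from plant import get_obs,cams,close_job
def shot(name,fn,crop=None,scale=1):
    c=cams.capture(name); im=c['color'][:,:,::-1]
    if crop: x0,y0,x1,y1=crop; im=im[y0:y1,x0:x1]
    if scale!=1: im=cv2.resize(im,None,fx=scale,fy=scale,interpolation=cv2.INTER_CUBIC)
    cv2.imwrite('pics/'+fn,im); np.savez('pics/'+fn+'.npz',K=c['K'],k1=c['k1'],R=c['R'],t=c['t']); return c
def px2w(c,u,v,z):
    K=np.array(c['K']);k1=float(c['k1']);R=np.array(c['R']);t=np.array(c['t'])
    xd=(u-K[0,2])/K[0,0];yd=(v-K[1,2])/K[1,1];x,y=xd,yd
    for _ in range(30):
        s=1+k1*(x*x+y*y);x,y=xd/s,yd/s
    d=R.T@np.array([x,y,1]);o=-R.T@t
    return (o+d*(z-o[2])/d[2])[:2]
def w2px(c,X):
    K=np.array(c['K']);k1=float(c['k1']);p=np.array(c['R'])@np.array(X,float)+np.array(c['t'])
    x,y=p[:2]/p[2];s=1+k1*(x*x+y*y);return K[0,0]*x*s+K[0,2],K[1,1]*y*s+K[1,2]
def load(fn): return np.load('pics/'+fn+'.npz')
E
python3 - <<'E'
from h import *
for n in('top','scene'):
    c=shot(n,n+'0.png',scale=1.5); print(n,-np.array(c['R']).T@np.array(c['t']),c['K'][0][0],c['k1'])
    print([np.round(w2px(c,X)) for X in([400,0,0],[500,0,0],[400,200,0])])
print(get_obs())
E
```

```text
top [ 276.88493567  -29.36223315 1329.25712399] 447.7136607361088 0.015077933830049201
[array([249., 240.]), array([248., 207.]), array([181., 241.])]
scene [-198.60091273 -696.06239439  574.6927187 ] 429.05218701596965 -0.02291464976254498
[array([218., 228.]), array([245., 213.]), array([169., 203.])]
{'time': 0.1, 'joint_positions': array([ 1.12702272e+00,  3.42617897e-01,  1.52490840e+00, -2.07119001e-05,
        1.27537175e+00, -1.45999031e-01]), 'dq': array([ 0.00020514, -0.00243382, -0.00299081, -0.00064882, -0.00033023,
       -0.0015471 ]), 'tau': array([ 2.20057067e-03, -4.31996119e+01, -2.44696659e+01,  7.20899552e-02,
        5.25457738e-02, -2.78156949e-05]), 'tool_pos': array([153.8718259 , 501.59811843, 240.13725111]), 'tcp_rot': array([-3.14029827e+00, -1.70313777e-04,  2.84382401e+00]), 'contact_force': array([ 0.22394529,  0.19964093, -0.34308028]), 'moment': array([-0.02064155, -0.01226066, -0.00686779]), 'finger_force': 0.0, 'grip_width': 91.69122353441969}
```

View pics/top0.png

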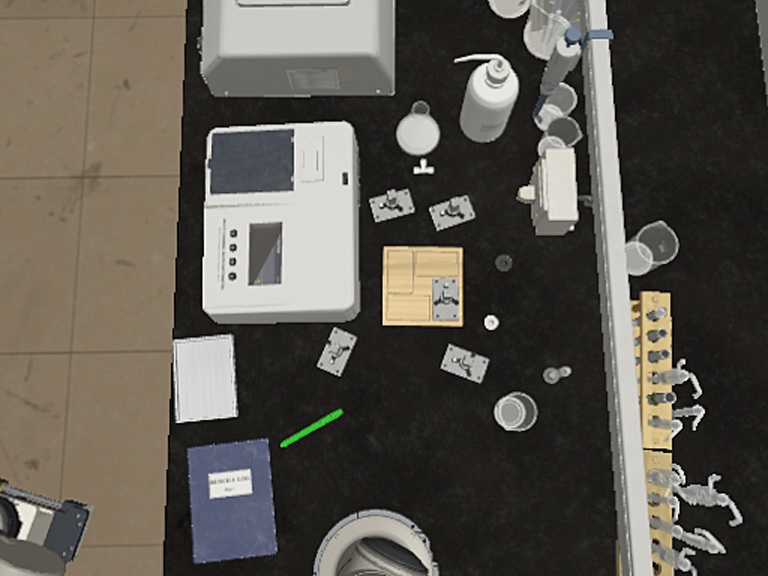

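View pics/scene0.png

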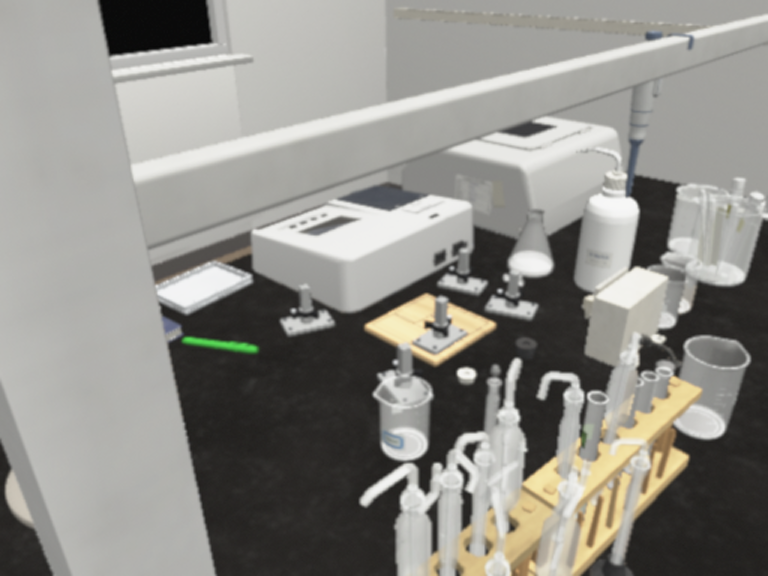

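The top view shows four bench units at about (391,205), (452,212), (337,352) and (466,363) in the 1.5x picture. The slab is centred near (423,286), with its unit at the lower right (446,299). The tray is at (205,378), the beaker at (516,411) and the cylinder at (550,375). I'll enlarge the unit area next.

```bash
python3 - <<'E'
from h import *
c=shot('top','top1.png',crop=(205,118,345,262),scale=4.1)
f=lambda u,v,z:np.round(px2w(c,u/1.5,v/1.5,z)).tolist()
print('tray',[f(*p,16) for p in((173,338),(233,335),(239,416),(179,422))])
print('slab',[f(*p,12) for p in((384,247),(463,247),(462,326),(383,325))])
print('beaker',f(513,411,0),'cyl',f(551,376,0),'tip',f(490,322,0),f(503,263,0))
print('scale origin',[np.round(w2px(c,X),1) for X in([0,0,0],)])
E
```

```text
tray [[448.0, 393.0], [452.0, 275.0], [294.0, 260.0], [285.0, 375.0]]
slab [[626.0, -25.0], [624.0, -185.0], [463.0, -177.0], [467.0, -21.0]]
beaker [296.0, -271.0] cyl [362.0, -349.0] tip [471.0, -234.0] [592.0, -266.0]
scale origin [array([250.6, 382.8])]
```

View pics/top1.png

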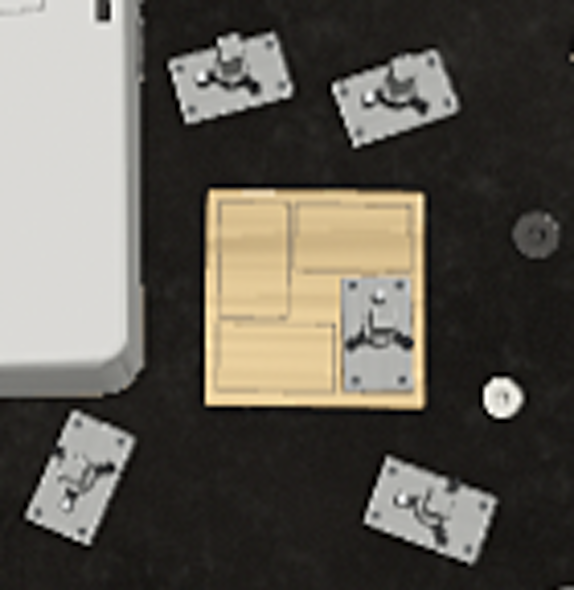

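The enlarged top view gives every plate's corners. The screw ends are A (204,76), B (370,97), C (67,504) and D (402,498). The slab is nearly square to world, with unit_f at place 1.

```bash
cat >> h.py <<'E'
def unit(c,cor,scr,m=lambda p:p,z=8):
    P=np.array([px2w(c,*m(p),z) for p in cor]); ctr=P.mean(0)
    e=[P[(i+1)%4]-P[i] for i in range(4)]; L=[np.linalg.norm(x) for x in e]
    a=(e[0]-e[2]) if L[0]>L[1] else (e[1]-e[3])
    s=px2w(c,*m(scr),z+24)-ctr if scr else a
    if a@s<0:a=-a
    return ctr.round(1),np.degrees(np.arctan2(a[1],a[0])).round(1),np.degrees(np.arctan2(s[1],s[0])).round(1),np.round(L)
E
python3 - <<'E'
from h import *
c=load('top1.png'); m=lambda p:(205+(p[0]+.5)/4.1-.5,118+(p[1]+.5)/4.1-.5)
U=dict(A=([(170,64),(275,32),(293,95),(188,123)],(204,76)),B=([(333,88),(437,50),(460,103),(355,147)],(370,97)),
C=([(75,411),(135,437),(89,545),(26,517)],(67,504)),D=([(388,457),(497,495),(475,563),(363,523)],(402,498)),F=([(342,278),(411,278),(413,393),(342,393)],(379,296)))
for k,(a,b) in U.items(): print(k,*unit(c,a,b,m,20 if k=='F' else 8))
S=np.array([px2w(c,*m(p),12) for p in((208,189),(425,191),(425,408),(205,407))]);print('slab',S.mean(0),S.round())
for n,p,z in(('inst right edge',(142,300),100),('inst low edge top',(70,396),100),('same z30',(70,396),30),('lowz',(142,330),100)): print(n,px2w(c,*m(p),z).round())
c=load('top0.png');f=lambda p,z:px2w(c,p[0]/1.5,p[1]/1.5,z).round()
print('flask',f((418,133),20),'clamp',f((424,168),20),'psu',f((530,195),60),f((575,232),60))
E
```

```text
A [715.9 -42.2] 105.5 105.7 [83. 51. 82. 48.]
B [ 699.2 -165.3] 111.0 108.7 [84. 45. 86. 49.]
C [417.5  71.6] 155.8 158.7 [48. 84. 50. 84.]
D [ 390.2 -179.3] 69.5 74.5 [82. 51. 84. 51.]
F [ 515.8 -143.9] -1.4 -0.6 [50. 85. 51. 85.]
slab [ 546.02301712 -100.71154275] [[ 629.  -23.]
 [ 625. -184.]
 [ 463. -178.]
 [ 467.  -18.]]
inst right edge [528.  23.]
inst low edge top [463.  72.]
same z30 [474.  78.]
lowz [508.  23.]
flask [ 867. -100.] clamp [ 790. -110.] psu [ 714. -315.] [ 637. -398.]
```

```bash
cat >> h.py <<'E'
def go(x,y,z,yaw=None):
    "remaining shift in tool axes (m), spin in deg; tool assumed upright"
    o=get_obs();p=o['tool_pos'];w=o['tcp_rot'][2]
    d=np.array([x,y,z])-p;c,s=np.cos(w),np.sin(w)
    t=np.array([d[0]*c+d[1]*s,d[0]*s-d[1]*c,-d[2]])/1000
    sp=0 if yaw is None else -((yaw-np.degrees(w)+90)%180-90)
    print('t',o['time'],'pos',p.round(1),'yaw',np.degrees(w).round(1),'tilt',np.degrees(o['tcp_rot'][:2]).round(1),'-> tx,ty,tz',t.round(4),'spin',round(sp,1))
def flick(cx,cy,alpha,lift=0,d=18,off=30,half=19):
    "start pose for pushing arm at angle alpha (deg) ccw: returns start xy, direction deg"
    b=np.radians(alpha+off);n=np.array([np.cos(b),np.sin(b)]);u=np.array([-n[1],n[0]])
    return np.array([cx,cy])+n*(d+half)-u*34,np.degrees(b)+90
E
python3 - <<'E'
from h import *
s,d=flick(716,-42.2,225.6);print(s,d);go(*s,240,d)
E
```

```text
[673.8666467 -69.5821208] 345.59999999999997
t 0.15 pos [153.9 501.6 240.2] yaw 162.9 tilt [-179.9   -0. ] -> tx,ty,tz [-6.647e-01 -3.935e-01  2.000e-04] spin -2.7
```

```bash
R='{"hand":0,"tx":-0.051,"ty":-0.030}'
python3 -m creep '[{"hand":0,"tx":-0.051,"ty":-0.030,"spin":-2.7},{"hand":0,"tx":-0.051,"ty":-0.030},{"hand":0,"tx":-0.051,"ty":-0.030},{"hand":0,"tx":-0.051,"ty":-0.030},{"hand":0,"tx":-0.051,"ty":-0.030}]'
python3 -c "from h import *;go(673.9,-69.6,240,345.6)"
```

```text
t 0.15 pos [153.9 501.6 240.2] yaw 162.9 tilt [-179.9   -0. ] -> tx,ty,tz [-6.647e-01 -3.935e-01  2.000e-04] spin -2.7invalid input at $[0]: expected keys hand, tx, ty, tz, spin
```

All keys are needed in every row.

```bash
python3 -m creep '[{"hand":0,"tx":-0.051,"ty":-0.030,"tz":0,"spin":-2.7},{"hand":0,"tx":-0.051,"ty":-0.030,"tz":0,"spin":0},{"hand":0,"tx":-0.051,"ty":-0.030,"tz":0,"spin":0},{"hand":0,"tx":-0.051,"ty":-0.030,"tz":0,"spin":0},{"hand":0,"tx":-0.051,"ty":-0.030,"tz":0,"spin":0}]'
python3 -c "from h import *;go(673.9,-69.6,240,345.6)"
```

```text
time: 0.78
tool_pos: [362.9, 289.9, 240.7]
tcp_rot: [3.141, 0.0, 2.891]
contact_force: [0.4, 0.8, 0.2]
grip_width: 46.5
finger_force: 0.0
t 0.775 pos [362.9 289.9 240.7] yaw 165.6 tilt [180.   0.] -> tx,ty,tz [-0.3904 -0.2712  0.0007] spin 0.0
```

```bash
python3 -m creep '[{"hand":0,"tx":-0.049,"ty":-0.033,"tz":0,"spin":0},{"hand":0,"tx":-0.049,"ty":-0.033,"tz":0,"spin":0},{"hand":0,"tx":-0.049,"ty":-0.033,"tz":0,"spin":0},{"hand":0,"tx":-0.049,"ty":-0.033,"tz":0,"spin":0},{"hand":0,"tx":-0.049,"ty":-0.033,"tz":0,"spin":0}]'
python3 -m creep '[{"hand":0,"tx":-0.049,"ty":-0.033,"tz":0,"spin":0},{"hand":0,"tx":-0.049,"ty":-0.033,"tz":0.02,"spin":0},{"hand":0,"tx":-0.02,"ty":-0.02,"tz":0.05,"spin":0},{"hand":0,"tx":0,"ty":0,"tz":0,"spin":0}]'
python3 - <<'E'
from h import *
go(673.9,-69.6,100,345.6)
c=shot('wrist','w0.png',scale=1.5)
print([np.round(np.array(w2px(c,X))*1.5) for X in([716,-42,8],[716,-42,76],[699,-165,8])])
E
```

```text
time: 1.4
tool_pos: [559.2, 69.2, 240.5]
tcp_rot: [3.141, -0.0, 2.891]
contact_force: [-0.4, 0.8, 0.8]
grip_width: 0.9
finger_force: 0.0
time: 1.9
tool_pos: [649.2, -43.5, 165.1]
tcp_rot: [-3.141, -0.01, 2.888]
contact_force: [0.6, 0.6, 0.2]
grip_width: 0.4
finger_force: 0.0
t 1.9 pos [649.2 -43.5 165.1] yaw 165.5 tilt [-180.    -0.6] -> tx,ty,tz [-0.0304 -0.0191  0.0651] spin -0.1
[array([407., 378.]), array([414., 431.]), array([218., 399.])]
```

View pics/w0.png

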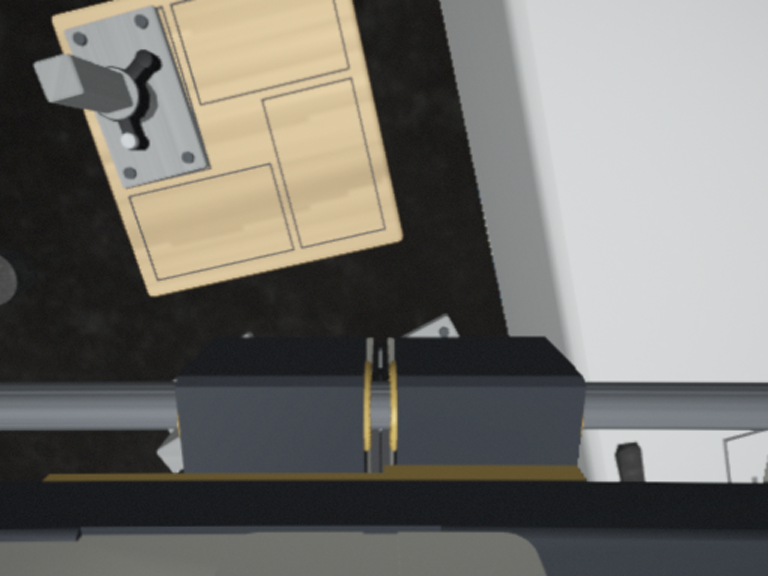

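The wrist view shows the shut fingers as a block about 38 mm wide, with A hidden behind it. I'll turn half round so the wrist camera faces A.

```bash
python3 -m creep '[{"hand":0,"tx":0,"ty":0,"tz":0,"spin":10.7},{"hand":0,"tx":0,"ty":0,"tz":0,"spin":10.7},{"hand":0,"tx":0,"ty":0,"tz":0,"spin":10.7},{"hand":0,"tx":0,"ty":0,"tz":0,"spin":10.7},{"hand":0,"tx":0,"ty":0,"tz":0,"spin":10.7}]' >/dev/null
python3 -m creep '[{"hand":0,"tx":0,"ty":0,"tz":0,"spin":10.7},{"hand":0,"tx":0,"ty":0,"tz":0,"spin":10.7},{"hand":0,"tx":0,"ty":0,"tz":0,"spin":10.7},{"hand":0,"tx":0,"ty":0,"tz":0,"spin":10.7},{"hand":0,"tx":0,"ty":0,"tz":0,"spin":10.7}]' >/dev/null
python3 -m creep '[{"hand":0,"tx":0,"ty":0,"tz":0,"spin":10.7},{"hand":0,"tx":0,"ty":0,"tz":0,"spin":10.7},{"hand":0,"tx":0,"ty":0,"tz":0,"spin":10.7},{"hand":0,"tx":0,"ty":0,"tz":0,"spin":10.7},{"hand":0,"tx":0,"ty":0,"tz":0,"spin":10.7}]' >/dev/null
python3 -m creep '[{"hand":0,"tx":0,"ty":0,"tz":0,"spin":10.7},{"hand":0,"tx":0,"ty":0,"tz":0,"spin":8.6},{"hand":0,"tx":-0.05,"ty":0,"tz":0,"spin":0},{"hand":0,"tx":-0.05,"ty":0,"tz":0,"spin":0},{"hand":0,"tx":0,"ty":0,"tz":0,"spin":0}]'
python3 - <<'E'
from h import *
go(673.9,-69.6,38,345.6)
c=shot('wrist','w1.png',scale=1.5)
print([np.round(np.array(w2px(c,X))*1.5) for X in([716,-42,8],[716,-42,76],[699,-165,8])])
E
```

```text
time: 4.45
tool_pos: [550.9, -15.0, 172.7]
tcp_rot: [-3.141, 0.001, -0.245]
contact_force: [1.0, -0.8, 0.7]
grip_width: 0.6
finger_force: 0.0
t 4.45 pos [550.9 -15.  172.7] yaw -14.0 tilt [-180.    0.] -> tx,ty,tz [0.1325 0.0232 0.1347] spin 0.4
[array([356., -30.]), array([348., -92.]), array([587., -60.])]
```

View pics/w1.png

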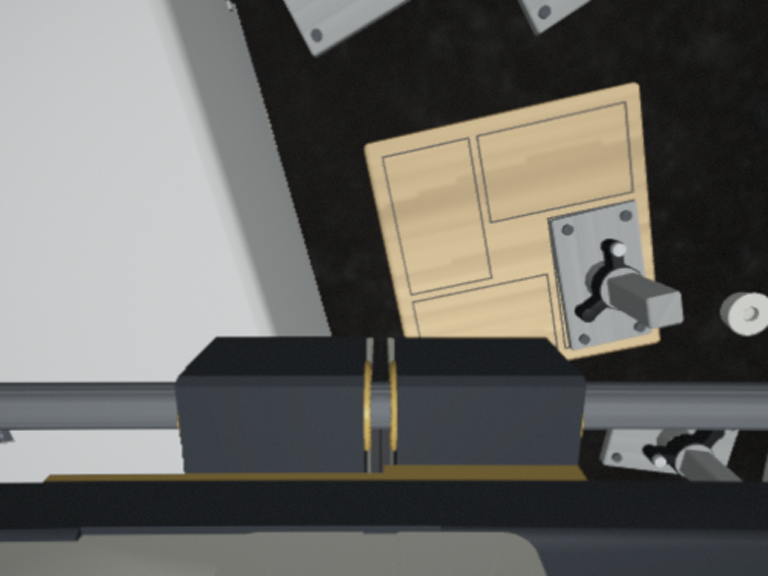

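The A and B plates sit at the top edge of the wrist view, so pulling back about 80 mm after a flick will show A's wheel. I'll move to the flick start and go down.

```bash
python3 -m creep '[{"hand":0,"tx":0.045,"ty":0.008,"tz":0,"spin":0.4},{"hand":0,"tx":0.045,"ty":0.008,"tz":0,"spin":0},{"hand":0,"tx":0.0425,"ty":0.0072,"tz":0.02,"spin":0},{"hand":0,"tx":0,"ty":0,"tz":0.045,"spin":0},{"hand":0,"tx":0,"ty":0,"tz":0,"spin":0}]'
python3 -c "from h import *;go(673.9,-69.6,37,345.6)"
```

```text
time: 5.12
tool_pos: [675.8, -72.1, 102.8]
tcp_rot: [-3.142, 0.006, -0.254]
contact_force: [0.9, -0.2, 0.2]
grip_width: 0.3
finger_force: 0.0
t 5.125 pos [675.8 -72.1 102.8] yaw -14.5 tilt [-180.     0.3] -> tx,ty,tz [-0.0025 -0.002   0.0658] spin -0.1
```

```bash
python3 -m creep '[{"hand":0,"tx":-0.0025,"ty":-0.002,"tz":0.04,"spin":0},{"hand":0,"tx":0,"ty":0,"tz":0.026,"spin":0},{"hand":0,"tx":0,"ty":0,"tz":0,"spin":0}]'
python3 -m creep '[{"hand":0,"tx":0.018,"ty":0,"tz":0,"spin":0},{"hand":0,"tx":0.018,"ty":0,"tz":0,"spin":0},{"hand":0,"tx":0.006,"ty":0,"tz":-0.062,"spin":0},{"hand":0,"tx":-0.045,"ty":0,"tz":-0.04,"spin":0},{"hand":0,"tx":-0.062,"ty":0,"tz":0,"spin":0}]'
cat >> h.py <<'E'
def burst(fn,pt,n=4,r=60):
    """n wrist pictures, crops about world point (wheel), side by side"""
    L=[]
    for i in range(n):
        c=cams.capture('wrist');u,v=np.array(w2px(c,[*pt,26])).astype(int)
        L.append(cv2.resize(cv2.copyMakeBorder(c['color'][:,:,::-1],99,99,99,99,0)[max(v+99-r,0):v+99+r,max(u+99-r,0):u+99+r],(200,200)))
    cv2.imwrite('pics/'+fn,np.hstack(L)); np.savez('pics/'+fn+'.npz',K=c['K'],k1=c['k1'],R=c['R'],t=c['t']); print((u,v),[int((cv2.absdiff(L[i],L[i+1]).max(2)[40:160,40:160]>40).sum()) for i in range(n-1)])
E
python3 -c "
from h import *;burst('fa.png',(716,-42));go(716,-42,100)"
```

```text
time: 5.5
tool_pos: [675.0, -69.7, 40.4]
tcp_rot: [-3.141, 0.001, -0.253]
contact_force: [0.3, 0.4, 0.9]
grip_width: 0.4
finger_force: 0.0
time: 6.12
tool_pos: [615.3, -54.4, 149.2]
tcp_rot: [-3.141, -0.015, -0.254]
contact_force: [0.8, 0.2, 0.1]
grip_width: 0.6
finger_force: 0.0
(np.int64(203), np.int64(59)) [2174, 462, 1030]
t 6.325 pos [612.3 -53.5 145.3] yaw -14.5 tilt [-180.    -0.3] -> tx,ty,tz [ 0.0975 -0.0371  0.0453] spin 0
```

View pics/fa.png

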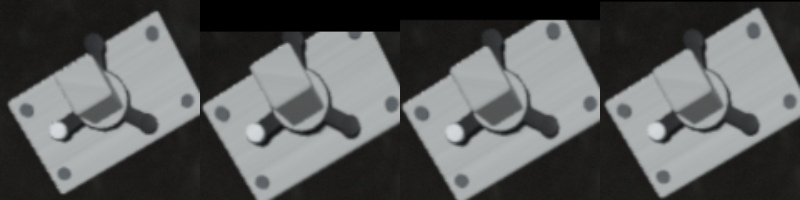

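A's wheel stands still with the screw along the unit's +x, so it looks as if the flick missed. I'll check A's position from this view.

```bash
python3 - <<'E'
from h import *
c=load('fa.png');m=lambda p:(143+(p[0]+.5)*.6-.5,-1+(p[1]+.5)*.6-.5)
print(unit(c,[(5,105),(157,8),(200,90),(62,197)],(57,131),m))
print('hub z32',px2w(c,*m((104,98)),32),'arm R tip',px2w(c,*m((150,127)),26),'arm up',px2w(c,*m((94,38)),26),'screw',px2w(c,*m((57,131)),32))
E
```

```text
(array([717.8, -41.5]), np.float64(108.2), np.float64(114.9), array([83., 39., 83., 48.]))
hub z32 [715.65581599 -43.90493267] arm R tip [700.06965058 -59.66315959] arm up [740.49377732 -46.05504248] screw [707.98263849 -20.29055032]
```

```bash
python3 - <<'E'
from h import *
c=load('w1.png');w=np.radians(-14.0);X=np.array([np.cos(w),np.sin(w),0]);Y=np.array([np.sin(w),-np.cos(w),0]);Z=np.array([0,0,-1]);T=np.array([550.9,-15,172.7])
for z in(14,-5,-40):
  print(z,[(a,b,(np.array(w2px(c,T+a*X+b*Y+z*Z))*1.5).round().tolist()) for a in(9.5,-9.5) for b in(-19,0,19)])
E
```

```text
14 [(9.5, -19, [325.0, 338.0]), (9.5, 0, [382.0, 338.0]), (9.5, 19, [439.0, 338.0]), (-9.5, -19, [327.0, 391.0]), (-9.5, 0, [382.0, 391.0]), (-9.5, 19, [438.0, 391.0])]
-5 [(9.5, -19, [318.0, 360.0]), (9.5, 0, [382.0, 360.0]), (9.5, 19, [446.0, 360.0]), (-9.5, -19, [320.0, 418.0]), (-9.5, 0, [382.0, 418.0]), (-9.5, 19, [445.0, 418.0])]
-40 [(9.5, -19, [300.0, 418.0]), (9.5, 0, [383.0, 418.0]), (9.5, 19, [466.0, 418.0]), (-9.5, -19, [303.0, 491.0]), (-9.5, 0, [383.0, 491.0]), (-9.5, 19, [463.0, 491.0])]
```

The wrist view shows only the wide carriages, so the tip's thickness is uncertain and the flick most likely passed outside the arm. I'll push along tool y instead, where the lateral pad width (19 mm) is known.

```bash
cat >> h.py <<'E'
def flick2(cx,cy,alpha,lat=24.5,off=30,back=43):
    b=np.radians(alpha+off);n=np.array([np.cos(b),np.sin(b)]);u=np.array([-n[1],n[0]])
    return np.array([cx,cy])+n*lat-u*back,alpha+off+180
E
python3 -m creep '[{"hand":0,"tx":0,"ty":0.0,"tz":0,"spin":-10.7},{"hand":0,"tx":0,"ty":0,"tz":0,"spin":-10.7},{"hand":0,"tx":0,"ty":0,"tz":0,"spin":-10.7},{"hand":0,"tx":0,"ty":0,"tz":0,"spin":-10.7},{"hand":0,"tx":0,"ty":0,"tz":0,"spin":-10.7}]' >/dev/null
python3 -m creep '[{"hand":0,"tx":0,"ty":0.0,"tz":0,"spin":-10.7},{"hand":0,"tx":0,"ty":0,"tz":0,"spin":-10.7},{"hand":0,"tx":0,"ty":0,"tz":0,"spin":-10.7},{"hand":0,"tx":0,"ty":0,"tz":0,"spin":-4.5},{"hand":0,"tx":0,"ty":0,"tz":0,"spin":0}]' >/dev/null
python3 - <<'E'
from h import *
s,y=flick2(716.3,-42.7,226);print(s,y);go(*s,37,y)
E
```

```text
[668.65019733 -56.06960378] 436
t 7.575 pos [614.4 -54.4 143.6] yaw 75.5 tilt [179.7  -0. ] -> tx,ty,tz [0.012  0.053  0.1066] spin -0.5
```

```bash
python3 -m creep '[{"hand":0,"tx":0.012,"ty":0.053,"tz":0,"spin":-0.5},{"hand":0,"tx":0,"ty":0,"tz":0.05,"spin":0},{"hand":0,"tx":0,"ty":0,"tz":0.057,"spin":0},{"hand":0,"tx":0,"ty":0,"tz":0,"spin":0},{"hand":0,"tx":0,"ty":0,"tz":0,"spin":0}]'
python3 -c "
from h import *
go(668.7,-56.1,37,76)"
```

```text
time: 8.2
tool_pos: [668.3, -55.9, 37.3]
tcp_rot: [3.137, -0.0, 1.326]
contact_force: [0.0, 0.0, 0.4]
grip_width: 0.2
finger_force: 0.0
t 8.2 pos [668.3 -55.9  37.3] yaw 76.0 tilt [179.8  -0. ] -> tx,ty,tz [-0.0001  0.0005  0.0003] spin -0.0
```

```bash
python3 -m creep '[{"hand":0,"tx":0,"ty":0.016,"tz":0,"spin":0},{"hand":0,"tx":0,"ty":0.017,"tz":0,"spin":0},{"hand":0,"tx":0,"ty":0.017,"tz":0,"spin":0},{"hand":0,"tx":0,"ty":0,"tz":-0.062,"spin":0},{"hand":0,"tx":-0.055,"ty":0,"tz":-0.03,"spin":0}]'
python3 - <<'E'
from h import *
burst('fa2.png',(716,-42.7),4)
c=shot('top','topx.png')
E
```

```text
time: 8.82
tool_pos: [705.2, -118.4, 134.3]
tcp_rot: [3.131, -0.001, 1.332]
contact_force: [0.2, -0.2, 0.7]
grip_width: 0.4
finger_force: 0.0
(np.int64(242), np.int64(88)) [2637, 2777, 2974]
```

View pics/fa2.png

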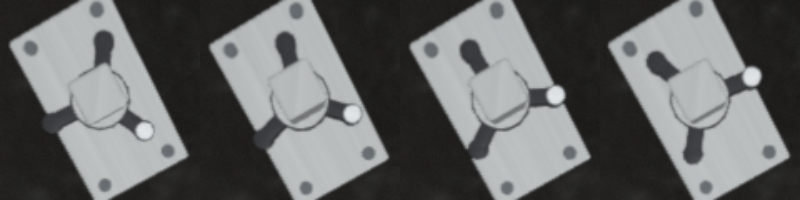

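A's wheel turns on about 20° a frame anticlockwise, so A runs freely. B is next.

```bash
python3 - <<'E'
from h import *
s,y=flick2(699.2,-165.5,230);print(s,y);go(*s,37,y)
a=cv2.imread('pics/top1.png');b=cv2.resize(cv2.imread('pics/topx.png')[118:262,205:345],(a.shape[1],a.shape[0]),interpolation=cv2.INTER_CUBIC)
for n,(x,y) in dict(B=(395,97),C=(80,478),D=(430,510)).items(): print(n,cv2.absdiff(a,b)[y-60:y+60,x-60:x+60].mean())
E
```

```text
[ 652.59888627 -182.16091831] 440
t 9.075 pos [ 702.3 -121.   129.4] yaw 76.0 tilt [179.8  -0. ] -> tx,ty,tz [-0.0714 -0.0334  0.0924] spin -4.0
B 68.61854166666667
C 72.77481481481482
D 20.64787037037037
```

```bash
python3 -m creep '[{"hand":0,"tx":-0.036,"ty":-0.017,"tz":0,"spin":-4},{"hand":0,"tx":-0.0354,"ty":-0.0164,"tz":0,"spin":0},{"hand":0,"tx":0,"ty":0,"tz":0.05,"spin":0},{"hand":0,"tx":0,"ty":0,"tz":0.042,"spin":0},{"hand":0,"tx":0,"ty":0,"tz":0,"spin":0}]' >/dev/null
python3 -c "
from h import *
go(652.6,-182.2,37,80)"
```

```text
t 9.7 pos [ 652.  -181.6   31. ] yaw 80.1 tilt [-1.795e+02 -1.000e-01] -> tx,ty,tz [-0.0005  0.0007 -0.006 ] spin 0.1
```

```bash
python3 -m creep '[{"hand":0,"tx":0,"ty":0,"tz":-0.004,"spin":0},{"hand":0,"tx":0,"ty":0,"tz":0,"spin":0}]'
python3 -m creep '[{"hand":0,"tx":0,"ty":0.016,"tz":0,"spin":0},{"hand":0,"tx":0,"ty":0.017,"tz":0,"spin":0},{"hand":0,"tx":0,"ty":0.017,"tz":0,"spin":0},{"hand":0,"tx":0,"ty":0,"tz":-0.062,"spin":0},{"hand":0,"tx":-0.055,"ty":0,"tz":-0.03,"spin":0}]'
python3 - <<'E'
from h import *
burst('fb.png',(699.2,-165.5),4)
E
```

```text
time: 9.95
tool_pos: [655.9, -183.8, 41.7]
tcp_rot: [3.137, 0.001, 1.397]
contact_force: [0.3, 0.5, -0.4]
grip_width: 0.5
finger_force: 0.0
time: 10.58
tool_pos: [696.8, -243.3, 136.0]
tcp_rot: [3.135, 0.0, 1.403]
contact_force: [1.0, -1.6, 0.7]
grip_width: 0.4
finger_force: 0.0
(np.int64(239), np.int64(87)) [291, 586, 59]
```

View pics/fb.png

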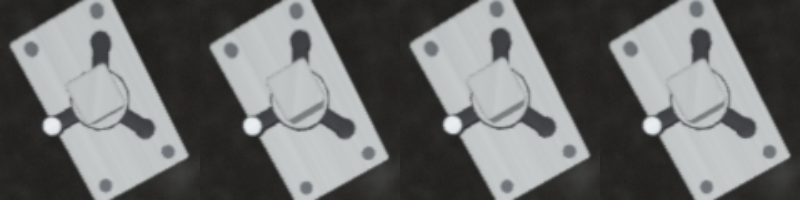

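B's screw arm has turned about 90° anticlockwise and now stands still, so B drags. C is next.

```bash
python3 - <<'E'
from h import *
s,y=flick2(417.5,71.6,157);print(s,y);go(*s,37,y)
E
python3 -m creep '[{"hand":0,"tx":0.04,"ty":-0.045,"tz":-0.01,"spin":10.7},{"hand":0,"tx":0.04,"ty":-0.04,"tz":-0.01,"spin":10.7},{"hand":0,"tx":0.03,"ty":-0.05,"tz":0,"spin":10.7},{"hand":0,"tx":0.02,"ty":-0.055,"tz":0,"spin":10.7},{"hand":0,"tx":0.01,"ty":-0.055,"tz":0,"spin":10.7}]'
python3 -c "
from h import *
go(379,111,37,7)"
```

```text
[387.94223752 111.29368561] 367
t 10.775 pos [ 694.3 -247.2  132.9] yaw 80.0 tilt [179.8   0. ] -> tx,ty,tz [ 0.2996 -0.3642  0.0959] spin 73.0
time: 11.4
tool_pos: [551.6, 8.1, 150.4]
tcp_rot: [-3.141, 0.0, 0.458]
contact_force: [0.3, 1.0, -0.3]
grip_width: 0.3
finger_force: 0.0
t 11.4 pos [551.6   8.1 150.4] yaw 26.2 tilt [-179.9    0. ] -> tx,ty,tz [-0.1094 -0.1686  0.1134] spin 19.2
```

```bash
python3 -m creep '[{"hand":0,"tx":-0.05,"ty":-0.024,"tz":0,"spin":0},{"hand":0,"tx":-0.05,"ty":-0.024,"tz":0,"spin":0},{"hand":0,"tx":-0.047,"ty":-0.024,"tz":0,"spin":0},{"hand":0,"tx":0,"ty":0,"tz":0,"spin":10},{"hand":0,"tx":0,"ty":-0.04,"tz":0,"spin":9.2}]'
python3 -c "
from h import *
go(388,111.3,37,7)"
```

```text
time: 12.02
tool_pos: [378.2, 42.5, 150.8]
tcp_rot: [3.141, -0.001, 0.119]
contact_force: [0.5, 0.5, -0.8]
grip_width: 0.3
finger_force: 0.0
t 12.025 pos [378.2  42.5 150.8] yaw 6.8 tilt [ 1.8e+02 -1.0e-01] -> tx,ty,tz [ 0.018  -0.0672  0.1138] spin -0.2
```

```bash
python3 -m creep '[{"hand":0,"tx":0.009,"ty":-0.033,"tz":0,"spin":0},{"hand":0,"tx":0.009,"ty":-0.033,"tz":0.01,"spin":0},{"hand":0,"tx":0,"ty":0,"tz":0.05,"spin":0},{"hand":0,"tx":0,"ty":0,"tz":0.05,"spin":0},{"hand":0,"tx":0,"ty":0,"tz":0,"spin":0}]' >/dev/null
python3 - <<'E'
from h import *
go(388,111.3,37,7)
burst('fc0.png',(417.5,71.6),1)
E
```

```text
t 12.65 pos [384.5 110.7  38.2] yaw 7.4 tilt [-180.     0.5] -> tx,ty,tz [ 0.0035 -0.0002  0.0012] spin 0.4
(np.int64(345), np.int64(191)) []
```

```bash
python3 -m creep '[{"hand":0,"tx":0.002,"ty":0,"tz":0,"spin":0},{"hand":0,"tx":0,"ty":0,"tz":0,"spin":0}]'
python3 -m creep '[{"hand":0,"tx":0,"ty":0.016,"tz":0,"spin":0},{"hand":0,"tx":0,"ty":0.017,"tz":0,"spin":0},{"hand":0,"tx":0,"ty":0.017,"tz":0,"spin":0},{"hand":0,"tx":0,"ty":0,"tz":-0.062,"spin":0},{"hand":0,"tx":-0.035,"ty":0,"tz":-0.045,"spin":0}]'
python3 - <<'E'
from h import *
burst('fc.png',(417.5,71.6),4)
a=cv2.imread('pics/fc.png');b=cv2.imread('pics/fc0.png');cv2.imwrite('pics/fc2.png',np.hstack([a[:,:600],b]))
E
```

```text
time: 12.95
tool_pos: [391.1, 110.8, 42.3]
tcp_rot: [3.142, -0.004, 0.128]
contact_force: [0.1, 0.2, 0.5]
grip_width: 0.4
finger_force: 0.0
time: 13.58
tool_pos: [363.5, 56.1, 150.5]
tcp_rot: [3.141, -0.005, 0.127]
contact_force: [0.0, 0.0, 1.1]
grip_width: 0.4
finger_force: 0.0
(np.int64(244), np.int64(122)) [3105, 2653, 2607]
```

View pics/fc2.png

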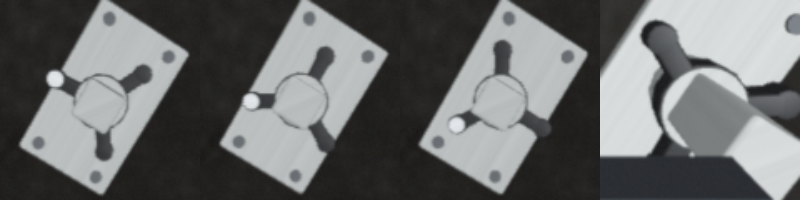

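C is spinning on at about 25° a frame, so it runs freely. D is next.

```bash
python3 - <<'E'
from h import *
s,y=flick2(390.2,-179.3,190);print(s,y);go(*s,37,y)
E
python3 -m creep '[{"hand":0,"tx":0,"ty":0.05,"tz":0,"spin":-10.7},{"hand":0,"tx":0,"ty":0.05,"tz":0,"spin":-10.7},{"hand":0,"tx":-0.01,"ty":0.045,"tz":0,"spin":-10.7},{"hand":0,"tx":-0.01,"ty":0,"tz":0,"spin":0}]'
python3 -c "
from h import *
s,y=flick2(390.2,-179.3,190);go(*s,37,y)"
```

```text
[ 343.79204393 -162.10838538] 400
t 13.775 pos [362.   56.5 149.1] yaw 7.3 tilt [180.   -0.3] -> tx,ty,tz [-0.0459  0.2145  0.1121] spin -32.7
time: 14.28
tool_pos: [383.7, -79.5, 146.7]
tcp_rot: [-3.141, 0.0, 0.632]
contact_force: [-0.8, 0.7, -0.5]
grip_width: 0.5
finger_force: 0.0
t 14.275 pos [383.7 -79.5 146.7] yaw 36.2 tilt [-180.    0.] -> tx,ty,tz [-0.081   0.0431  0.1097] spin -3.8
```

```bash
python3 -m creep '[{"hand":0,"tx":-0.04,"ty":0.022,"tz":0,"spin":-3.8},{"hand":0,"tx":-0.041,"ty":0.016,"tz":0,"spin":0},{"hand":0,"tx":0,"ty":0,"tz":0.05,"spin":0},{"hand":0,"tx":0,"ty":0,"tz":0.055,"spin":0},{"hand":0,"tx":0,"ty":0,"tz":0,"spin":0}]' >/dev/null
python3 - <<'E'
from h import *
s,y=flick2(390.2,-179.3,190);go(*s,37,y)
burst('fd0.png',(390.2,-179.3),1)
E
```

```text
t 14.9 pos [ 339.5 -154.9   39.4] yaw 40.0 tilt [-1.794e+02  1.000e-01] -> tx,ty,tz [-0.0013  0.0083  0.0024] spin 0.0
(np.int64(361), np.int64(201)) []
```

```bash
python3 -m creep '[{"hand":0,"tx":-0.001,"ty":0.007,"tz":0.001,"spin":0},{"hand":0,"tx":0,"ty":0,"tz":0,"spin":0}]'
python3 -m creep '[{"hand":0,"tx":0,"ty":0.016,"tz":0,"spin":0},{"hand":0,"tx":0,"ty":0.017,"tz":0,"spin":0},{"hand":0,"tx":0,"ty":0.017,"tz":0,"spin":0},{"hand":0,"tx":0,"ty":0,"tz":-0.062,"spin":0},{"hand":0,"tx":-0.04,"ty":0,"tz":-0.045,"spin":0}]'
python3 - <<'E'
from h import *
burst('fd.png',(390.2,-179.3),4)
a=cv2.imread('pics/fd.png');b=cv2.imread('pics/fd0.png');cv2.imwrite('pics/fd2.png',np.hstack([a[:,:200],a[:,400:],b]))
E
```

```text
time: 15.2
tool_pos: [347.8, -164.5, 43.4]
tcp_rot: [3.137, -0.001, 0.7]
contact_force: [-0.0, -0.4, 1.0]
grip_width: 0.4
finger_force: 0.0
time: 15.82
tool_pos: [349.1, -227.5, 151.5]
tcp_rot: [3.138, -0.001, 0.703]
contact_force: [0.3, -1.9, 0.1]
grip_width: 0.3
finger_force: 0.0
(np.int64(239), np.int64(112)) [2889, 2522, 2589]
```

View pics/fd2.png

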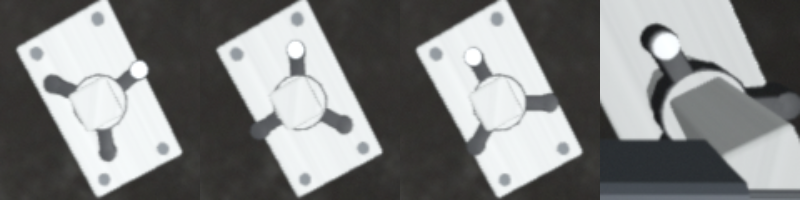

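D coasts on as well. So A, C and D run freely and B drags. Before gripping C I need the height of the white instrument next to it.

```bash
python3 - <<'E'
from h import *
c=load('scene0.png');t=load('top0.png')
g=px2w(c,350/1.5,306/1.5,0);print('ground corner',g)
for z in(60,80,100,120,140): print(z,np.array(w2px(c,[*g,z]))*1.5)
print(px2w(t,359/1.5,318/1.5,0))
E
```

```text
ground corner [515.2353587   60.55295378]
60 [348.747504  276.8539768]
80 [348.31685997 266.81767295]
100 [347.87940759 256.614771  ]
120 [347.43500026 246.24145083]
140 [346.9834878  235.69378842]
[483.86024146  27.33728655]
```

```bash
python3 - <<'E'
from h import *
c=load('fd.png');m=lambda p:(179+(p[0]+.5)*.6-.5,52+(p[1]+.5)*.6-.5)
print(unit(c,[(16,47),(104,-2),(183,152),(98,197)],None,m), 'axle top',px2w(c,*m((97,104)),76))
go(390.2,-179.3,150,70)
E
```

```text
(array([ 389.8, -178.8]), np.float64(-111.9), np.float64(-111.9), array([49., 83., 50., 84.])) axle top [ 389.99964236 -179.51150034]
t 16.025 pos [ 348.  -228.   150.4] yaw 40.0 tilt [179.8  -0. ] -> tx,ty,tz [ 0.0636 -0.0101  0.0004] spin -30.0
```

D is at (390,-179) with its long axis at about 69°. I'll grip it.

```bash
python3 -m creep '[{"hand":0.5,"tx":0.032,"ty":-0.005,"tz":0,"spin":0},{"hand":0.5,"tx":0.032,"ty":-0.005,"tz":0,"spin":-10},{"hand":0.5,"tx":0,"ty":0,"tz":0,"spin":-10},{"hand":0.5,"tx":0,"ty":0,"tz":0,"spin":-9},{"hand":0.5,"tx":0,"ty":0,"tz":0,"spin":0}]'
python3 -c "
from h import *
go(390,-179.2,56,69)"
```

```text
time: 16.65
tool_pos: [390.1, -177.5, 147.9]
tcp_rot: [-3.14, -0.001, 1.206]
contact_force: [-0.5, 0.5, -0.2]
grip_width: 43.9
finger_force: 0.0
t 16.65 pos [ 390.1 -177.5  147.9] yaw 69.1 tilt [-179.9   -0. ] -> tx,ty,tz [-0.0016  0.0005  0.0919] spin 0.1
```

```bash
python3 -m creep '[{"hand":0.5,"tx":-0.001,"ty":0.0005,"tz":0.046,"spin":0},{"hand":0.5,"tx":0,"ty":0,"tz":0.046,"spin":0},{"hand":0.5,"tx":0,"ty":0,"tz":0,"spin":0},{"hand":0,"tx":0,"ty":0,"tz":0,"spin":0},{"hand":0,"tx":0,"ty":0,"tz":0,"spin":0}]'
python3 -m creep '[{"hand":0,"tx":0,"ty":0,"tz":0,"spin":0},{"hand":0,"tx":0,"ty":0,"tz":0,"spin":0},{"hand":0,"tx":0,"ty":0,"tz":-0.03,"spin":0},{"hand":0,"tx":0,"ty":0,"tz":-0.05,"spin":0},{"hand":0,"tx":0,"ty":0,"tz":0,"spin":0}]'
python3 -c "
from h import *
go(502,-71.6,150,88.6)"
```

```text
time: 17.27
tool_pos: [391.4, -180.2, 58.2]
tcp_rot: [3.138, 0.001, 1.205]
contact_force: [-0.2, -0.5, -0.4]
grip_width: 30.0
finger_force: 0.0
time: 17.9
tool_pos: [392.0, -180.6, 139.3]
tcp_rot: [3.135, 0.002, 1.206]
contact_force: [0.1, -0.5, -3.8]
grip_width: 15.9
finger_force: 30.0
t 17.9 pos [ 392.  -180.6  139.3] yaw 69.1 tilt [1.796e+02 1.000e-01] -> tx,ty,tz [ 0.1411  0.0639 -0.0107] spin -19.5
```

```bash
python3 -m creep '[{"hand":0,"tx":0,"ty":0,"tz":-0.035,"spin":0},{"hand":0,"tx":0.04,"ty":0.018,"tz":0,"spin":0},{"hand":0,"tx":0.05,"ty":0.023,"tz":0,"spin":0},{"hand":0,"tx":0.05,"ty":0.023,"tz":0,"spin":0},{"hand":0,"tx":0,"ty":0,"tz":0,"spin":-10}]' >/dev/null
python3 -m creep '[{"hand":0,"tx":0,"ty":0,"tz":0,"spin":-9.5},{"hand":0,"tx":0,"ty":0,"tz":0,"spin":0},{"hand":0,"tx":0,"ty":0,"tz":0,"spin":0}]'
python3 - <<'E'
from h import *
go(502,-71.6,150,88.6)
c=shot('wrist','w2.png',scale=1.5)
print([np.round(np.array(w2px(c,X))*1.5) for X in([502,-71.6,12],[575,-56,12])])
E
```

```text
time: 18.9
tool_pos: [499.6, -71.7, 170.7]
tcp_rot: [-3.14, -0.001, 1.543]
contact_force: [-0.2, -0.4, -3.8]
grip_width: 15.9
finger_force: 30.0
t 18.9 pos [499.6 -71.7 170.7] yaw 88.4 tilt [-179.9   -0. ] -> tx,ty,tz [0.0001 0.0024 0.0207] spin -0.2
[array([386., 278.]), array([505., 249.])]
```

View pics/w2.png

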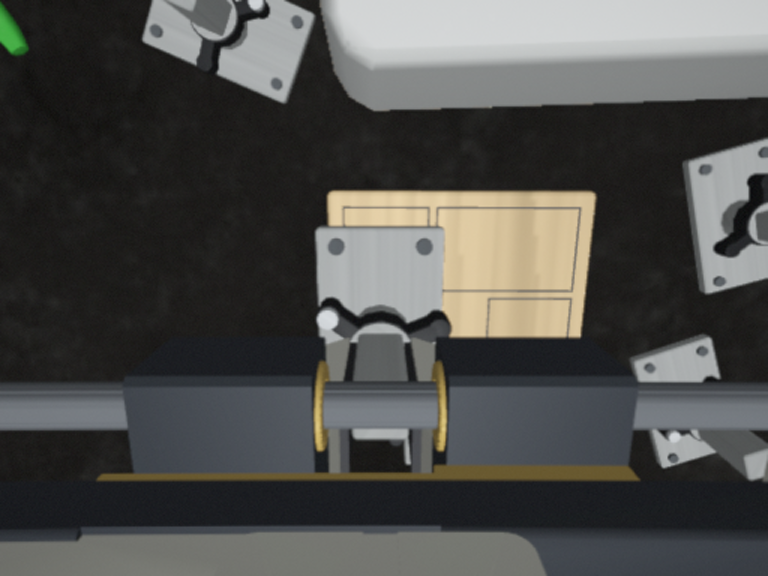

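Footprint 3's corners are at (437,207), (580,208), (572,291) and (437,291), and footprint 4's far corners at (343,207) and (429,207). The held plate's far edge runs from (317,228) to (443,228). I'll fit the slab pose and the plate's offset in the hand.

```bash
python3 - <<'E'
from h import *
c=load('w2.png')
I=np.array([(437,207),(580,208),(572,291),(437,291),(343,207),(429,207),(328,192),(595,192)],float)
S=np.array([(-14,70),(70,70),(70,20),(-14,20),(-70,70),(-20,70),(-80,80),(80,80)],float)
W=np.array([px2w(c,u/1.5,v/1.5,12) for u,v in I])
A=W-W.mean(0);B=S-S.mean(0);th=np.arctan2((B[:,0]*A[:,1]-B[:,1]*A[:,0]).sum(),(A*B).sum())
R=np.array([[np.cos(th),-np.sin(th)],[np.sin(th),np.cos(th)]]);t=W.mean(0)-R@S.mean(0)
print('slab',t,np.degrees(th),(W-S@R.T-t).round(1).tolist())
for k,p in {1:(-28,-45),2:(45,-28),3:(28,45),4:(-45,28)}.items():print(k,(R@p+t).round(1))
for z in(114,118,122):
  a,b=[px2w(c,u/1.5,v/1.5,z) for u,v in((317,228),(443,228))];print(z,np.linalg.norm(a-b),(a+b)/2,np.degrees(np.arctan2(*(b-a)[::-1])))
E
```

```text
slab [ 545.90578452 -100.55200652] -1.7388584544550494 [[-0.6, 0.8], [0.4, 0.2], [0.6, -0.7], [0.9, -0.9], [-0.7, 0.7], [0.6, 0.8], [0.6, -0.6], [-1.8, -0.4]]
1 [ 516.6 -144.7]
2 [ 590.  -129.9]
3 [575.3 -56.4]
4 [501.8 -71.2]
114 50.37388123957552 [499.73009059 -28.50812439] -1.635231914864678
118 49.37015540378507 [499.75499772 -28.02306421] -1.635231914864679
122 48.36642956799456 [499.77990486 -27.53800404] -1.6352319148646783
```

```bash
python3 -m creep '[{"hand":0,"tx":-0.0008,"ty":0.0032,"tz":0.02,"spin":0.1},{"hand":0,"tx":0,"ty":0,"tz":0.035,"spin":0},{"hand":0,"tx":0,"ty":0,"tz":0.03,"spin":0},{"hand":0,"tx":0,"ty":0,"tz":0.008,"spin":0},{"hand":0,"tx":0,"ty":0,"tz":0,"spin":0}]'
python3 -m creep '[{"hand":0,"tx":0,"ty":0,"tz":0,"spin":0},{"hand":0,"tx":0,"ty":0,"tz":0,"spin":0}]' >/dev/null
python3 -c "
from h import *
go(502.8,-72.6,70,88.3)
print(get_obs()['contact_force'])"
```

```text
time: 19.58
tool_pos: [503.4, -72.7, 78.7]
tcp_rot: [-3.141, -0.0, 1.544]
contact_force: [0.9, -0.1, -3.8]
grip_width: 15.7
finger_force: 30.0
t 19.825 pos [503.9 -72.7  79.6] yaw 88.5 tilt [179.9   0. ] -> tx,ty,tz [ 0.     -0.0011  0.0096] spin 0.2
[-0.31338373 -0.14561932 -4.67975833]
```

```bash
python3 -m creep '[{"hand":0,"tx":0,"ty":-0.001,"tz":0.005,"spin":0.2},{"hand":0,"tx":0,"ty":0,"tz":0.002,"spin":0},{"hand":0,"tx":0,"ty":0,"tz":0,"spin":0},{"hand":0,"tx":0,"ty":0,"tz":0,"spin":0}]'
python3 -m creep '[{"hand":0,"tx":0,"ty":0,"tz":0.002,"spin":0},{"hand":0,"tx":0,"ty":0,"tz":0,"spin":0}]'
```

```text
time: 20.32
tool_pos: [502.3, -72.5, 71.6]
tcp_rot: [3.141, -0.0, 1.541]
contact_force: [-0.3, -0.5, -4.5]
grip_width: 16.1
finger_force: 30.0
time: 20.58
tool_pos: [502.6, -72.3, 70.2]
tcp_rot: [3.141, -0.0, 1.541]
contact_force: [-1.6, 2.0, 4.0]
grip_width: 15.8
finger_force: 30.0
```

Contact at 70 mm as expected. I'll let go, rise and look.

```bash
python3 -m creep '[{"hand":0.4,"tx":0,"ty":0,"tz":0,"spin":0},{"hand":0.4,"tx":0,"ty":0,"tz":0,"spin":0},{"hand":0.4,"tx":0,"ty":0,"tz":0,"spin":0},{"hand":0.4,"tx":0,"ty":0,"tz":-0.04,"spin":0},{"hand":0.4,"tx":0,"ty":0,"tz":-0.06,"spin":0}]'
python3 -m creep '[{"hand":0.5,"tx":-0.06,"ty":0.02,"tz":-0.03,"spin":0},{"hand":0.5,"tx":-0.06,"ty":0.02,"tz":0,"spin":0},{"hand":0.5,"tx":0,"ty":0,"tz":0,"spin":0},{"hand":0.5,"tx":0,"ty":0,"tz":0,"spin":0}]'
python3 - <<'E'
from h import *
go(417.5,71.6,150,67)
c=shot('wrist','w3.png',scale=1.5)
E
```

```text
time: 21.2
tool_pos: [501.2, -72.3, 169.2]
tcp_rot: [-3.137, -0.001, 1.541]
contact_force: [1.5, -0.5, 0.3]
grip_width: 36.9
finger_force: 0.0
time: 21.7
tool_pos: [536.0, -186.2, 195.8]
tcp_rot: [-3.14, -0.001, 1.54]
contact_force: [0.1, 0.1, 0.2]
grip_width: 45.9
finger_force: 0.0
t 21.7 pos [ 536.  -186.2  195.8] yaw 88.3 tilt [-1.799e+02 -1.000e-01] -> tx,ty,tz [ 0.2541 -0.1263  0.0458] spin 21.3
```

View pics/w3.png

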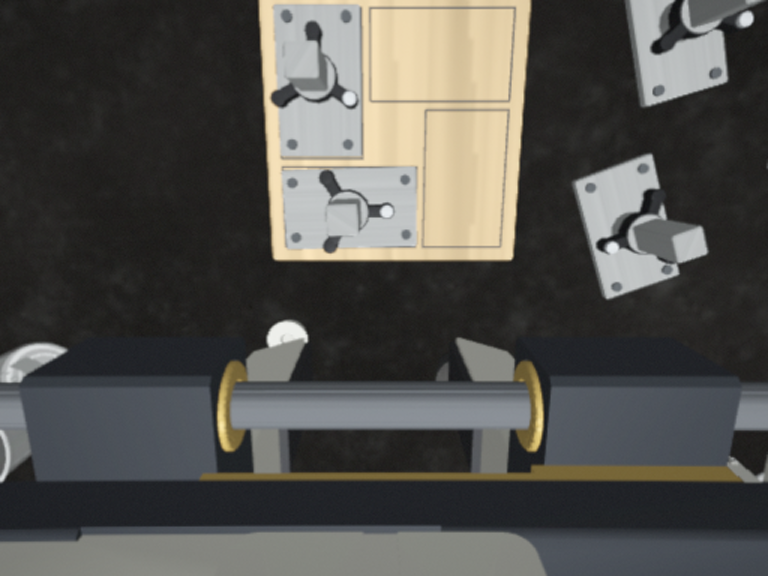

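D lies squarely on footprint 4 beside F, with no scribed lines showing round it. C is next; I'll measure it by image code from overhead.

```bash
cat >> h.py <<'E'
def plate(xy,z=8,cam='wrist',thr=100,fn=None):
    "find plate near world xy by threshold, minAreaRect in world coordinates"
    c=cams.capture(cam);g=c['color'];hsv=cv2.cvtColor(g,cv2.COLOR_RGB2HSV)
    m=((hsv[...,2]>thr)&(hsv[...,1]<60)).astype(np.uint8)
    q=np.array([w2px(c,[xy[0]+65*np.cos(a),xy[1]+65*np.sin(a),z]) for a in np.linspace(0,6.28,24)]).astype(int)
    k=np.zeros_like(m);cv2.fillPoly(k,[q],1);m&=k
    m=cv2.morphologyEx(m,cv2.MORPH_OPEN,np.ones((3,3)))
    n,l,s,_=cv2.connectedComponentsWithStats(m)
    i=1+np.argmax(s[1:,4]);v,u=np.nonzero(l==i)
    h=cv2.convexHull(np.stack([u,v],1).astype(np.int32))[:,0]
    W=np.array([px2w(c,a,b,z) for a,b in h],np.float32)
    (x,y),(w,hh),an=cv2.minAreaRect(W)
    if w<hh: an+=90
    print('plate ctr',round(x,1),round(y,1),'size',round(max(w,hh),1),round(min(w,hh),1),'long axis',round((an+90)%180-90,1),'px',u.min(),u.max(),v.min(),v.max())
    if fn: cv2.imwrite('pics/'+fn,g[:,:,::-1])
E
python3 -m creep '[{"hand":0.5,"tx":0.0436,"ty":-0.0393,"tz":0.005,"spin":0},{"hand":0.5,"tx":0.0436,"ty":-0.0393,"tz":0.005,"spin":0},{"hand":0.5,"tx":0.0436,"ty":-0.0393,"tz":0.005,"spin":0},{"hand":0.5,"tx":0.0436,"ty":-0.0393,"tz":0.005,"spin":0},{"hand":0.5,"tx":0,"ty":0,"tz":0,"spin":10.6}]'>/dev/null
python3 -m creep '[{"hand":0.5,"tx":0,"ty":0,"tz":0,"spin":10.6},{"hand":0.5,"tx":0,"ty":0,"tz":0,"spin":0},{"hand":0.5,"tx":0,"ty":0,"tz":0,"spin":0}]'
python3 - <<'E'
from h import *
plate((417.5,71.6),fn='pc.png')
c=load('fc.png');m=lambda p:(184+(p[0]+.5)*.6-.5,62+(p[1]+.5)*.6-.5)
print(unit(c,[(19,146),(107,-2),(188,53),(104,194)],None,m))
go(417.5,71.6,66,67)
E
```

```text
time: 22.75
tool_pos: [384.3, -7.0, 176.4]
tcp_rot: [-3.142, -0.0, 1.176]
contact_force: [-0.3, 0.5, 1.0]
grip_width: 45.6
finger_force: 0.0
plate ctr 418.6 74.6 size 84.0 55.4 long axis -24.1 px 208 303 51 118
(array([417.2,  70.7]), np.float64(-24.4), np.float64(-24.4), array([84., 47., 82., 50.]))
t 22.8 pos [384.4  -7.2 176.4] yaw 67.3 tilt [-180.   -0.] -> tx,ty,tz [0.0854 0.0002 0.1104] spin 0.3
```

```bash
python3 -m creep '[{"hand":0.5,"tx":0.045,"ty":0,"tz":0,"spin":1.5},{"hand":0.5,"tx":0.041,"ty":0.002,"tz":0,"spin":0},{"hand":0.5,"tx":0,"ty":0,"tz":0.05,"spin":0},{"hand":0.5,"tx":0,"ty":0,"tz":0.02,"spin":0},{"hand":0.5,"tx":0,"ty":0,"tz":0,"spin":0}]'>/dev/null
python3 -c "
from h import *
go(417.5,72,61,65.8)"
```

```text
t 23.425 pos [419.8  70.6 105.2] yaw 65.7 tilt [-1.798e+02  1.000e-01] -> tx,ty,tz [ 0.0003 -0.0026  0.0442] spin -0.1
```

```bash
python3 -m creep '[{"hand":0.5,"tx":0,"ty":-0.002,"tz":0.03,"spin":0},{"hand":0.5,"tx":0,"ty":0,"tz":0.014,"spin":0},{"hand":0.5,"tx":0,"ty":0,"tz":0,"spin":0},{"hand":0,"tx":0,"ty":0,"tz":0,"spin":0},{"hand":0,"tx":0,"ty":0,"tz":0,"spin":0}]'
python3 -m creep '[{"hand":0,"tx":0,"ty":0,"tz":0,"spin":0},{"hand":0,"tx":0,"ty":0,"tz":0,"spin":0}]'
python3 -m creep '[{"hand":0,"tx":0,"ty":0,"tz":-0.05,"spin":0},{"hand":0,"tx":0,"ty":0,"tz":-0.06,"spin":0},{"hand":0,"tx":0,"ty":0,"tz":-0.015,"spin":0},{"hand":0,"tx":0,"ty":0,"tz":0,"spin":0}]'
python3 -c "
from h import *
go(575.3,-56.4,180,88.3)"
```

```text
time: 24.05
tool_pos: [419.7, 71.3, 63.3]
tcp_rot: [3.14, -0.001, 1.145]
contact_force: [0.2, -0.0, 0.0]
grip_width: 30.5
finger_force: 0.0
time: 24.3
tool_pos: [419.1, 71.4, 62.7]
tcp_rot: [3.141, -0.0, 1.145]
contact_force: [-0.6, 0.4, 3.8]
grip_width: 15.7
finger_force: 30.0
time: 24.8
tool_pos: [419.1, 71.4, 188.0]
tcp_rot: [3.14, -0.001, 1.145]
contact_force: [0.2, 1.0, -4.9]
grip_width: 16.1
finger_force: 30.0
t 24.8 pos [419.1  71.4 188. ] yaw 65.6 tilt [179.9  -0. ] -> tx,ty,tz [-0.0519  0.195   0.008 ] spin -22.7
```

```bash
python3 -m creep '[{"hand":0,"tx":-0.013,"ty":0.0487,"tz":0,"spin":0},{"hand":0,"tx":-0.013,"ty":0.0487,"tz":0,"spin":0},{"hand":0,"tx":-0.013,"ty":0.0487,"tz":0,"spin":0},{"hand":0,"tx":-0.013,"ty":0.0487,"tz":0,"spin":0},{"hand":0,"tx":0,"ty":0,"tz":0,"spin":-10}]'>/dev/null
python3 -m creep '[{"hand":0,"tx":0,"ty":0,"tz":0,"spin":-10},{"hand":0,"tx":0,"ty":0,"tz":0,"spin":-2.7},{"hand":0,"tx":0,"ty":0,"tz":0,"spin":0},{"hand":0,"tx":0,"ty":0,"tz":0,"spin":0}]'
python3 - <<'E'
from h import *
go(575.3,-56.4,75,88.3)
c=cams.capture('wrist');o=get_obs()['tool_pos'];zt=o[2]-62.5+8
# far edge of the held plate: brightness steps along columns/rows
g=cv2.cvtColor(c['color'],cv2.COLOR_RGB2HSV);S=g[...,1].astype(int);V=g[...,2].astype(int)
cv2.imwrite('pics/hc.png',cv2.resize(c['color'][:,:,::-1],None,fx=1.5,fy=1.5))
w=np.radians(88.3);X=np.array([np.cos(w),np.sin(w)]);Y=np.array([np.sin(w),-np.cos(w)])
for a in(15,25,35): 
    print('plate pt',[np.round(w2px(c,[*(o[:2]+a*X+b*Y),zt]),1).tolist() for b in(-42,0,42)])
u=int(w2px(c,[*(o[:2]+25*X),zt])[0]);v0=int(w2px(c,[*(o[:2]+25*X),zt])[1])
print(u,v0,[(v,V[v,u+25],S[v,u+25]) for v in range(v0-8,v0+9)])
r=int(w2px(c,[*(o[:2]+18*X),zt])[1]);
for b in(-42,42):
    uu=int(w2px(c,[*(o[:2]+18*X+b*Y),zt])[0]);print(r,[(x,V[r,x],S[r,x]) for x in range(uu-8,uu+9)])
E
```

```text
time: 25.92
tool_pos: [574.4, -56.3, 186.1]
tcp_rot: [-3.139, -0.001, 1.54]
contact_force: [-0.3, 0.5, -4.5]
grip_width: 16.1
finger_force: 30.0
t 25.925 pos [574.4 -56.3 186.1] yaw 88.2 tilt [-179.9   -0. ] -> tx,ty,tz [-0.      0.0009  0.1111] spin -0.1
plate pt [[186.9, 198.5], [255.4, 198.4], [324.0, 198.4]]
plate pt [[186.1, 182.5], [255.4, 182.5], [324.8, 182.4]]
plate pt [[185.2, 166.2], [255.4, 166.1], [325.7, 166.0]]
255 182 [(174, np.int64(214), np.int64(71)), (175, np.int64(214), np.int64(70)), (176, np.int64(214), np.int64(70)), (177, np.int64(214), np.int64(70)), (178, np.int64(214), np.int64(71)), (179, np.int64(209), np.int64(70)), (180, np.int64(139), np.int64(51)), (181, np.int64(104), np.int64(5)), (182, np.int64(137), np.int64(9)), (183, np.int64(166), np.int64(5)), (184, np.int64(179), np.int64(6)), (185, np.int64(180), np.int64(6)), (186, np.int64(178), np.int64(6)), (187, np.int64(178), np.int64(6)), (188, np.int64(178), np.int64(6)), (189, np.int64(179), np.int64(4)), (190, np.int64(179), np.int64(6))]
193 [(178, np.int64(24), np.int64(43)), (179, np.int64(21),
[... 443 characters left out ...]
p.int64(114), np.int64(18)), (193, np.int64(105), np.int64(24)), (194, np.int64(104), np.int64(25))]
193 [(316, np.int64(159), np.int64(8)), (317, np.int64(175), np.int64(6)), (318, np.int64(177), np.int64(6)), (319, np.int64(176), np.int64(6)), (320, np.int64(176), np.int64(6)), (321, np.int64(159), np.int64(6)), (322, np.int64(72), np.int64(11)), (323, np.int64(33), np.int64(31)), (324, np.int64(32), np.int64(40)), (325, np.int64(31), np.int64(33)), (326, np.int64(29), np.int64(18)), (327, np.int64(31), np.int64(25)), (328, np.int64(31), np.int64(33)), (329, np.int64(29), np.int64(26)), (330, np.int64(31), np.int64(25)), (331, np.int64(30), np.int64(26)), (332, np.int64(29), np.int64(26))]
```

```bash
python3 -m creep '[{"hand":0,"tx":-0.0006,"ty":0.002,"tz":0.03,"spin":0},{"hand":0,"tx":0,"ty":0,"tz":0.04,"spin":0},{"hand":0,"tx":0,"ty":0,"tz":0.03,"spin":0},{"hand":0,"tx":0,"ty":0,"tz":0.004,"spin":0},{"hand":0,"tx":0,"ty":0,"tz":0,"spin":0}]'
python3 -m creep '[{"hand":0,"tx":0,"ty":0,"tz":0,"spin":0},{"hand":0,"tx":0,"ty":0,"tz":0.002,"spin":0},{"hand":0,"tx":0,"ty":0,"tz":0,"spin":0}]'
python3 -c "
from h import *
go(576.6,-57,75,88.3)"
```

```text
time: 26.6
tool_pos: [577.5, -57.2, 84.1]
tcp_rot: [3.141, 0.0, 1.541]
contact_force: [0.7, 0.2, -3.9]
grip_width: 15.4
finger_force: 30.0
time: 26.98
tool_pos: [577.0, -57.1, 81.8]
tcp_rot: [3.141, 0.0, 1.541]
contact_force: [0.9, -1.4, -5.0]
grip_width: 15.6
finger_force: 30.0
t 26.975 pos [577.  -57.1  81.8] yaw 88.3 tilt [180.   0.] -> tx,ty,tz [ 0.0001 -0.0004  0.0068] spin 0.0
```

```bash
python3 -m creep '[{"hand":0,"tx":0,"ty":-0.0005,"tz":0.004,"spin":0},{"hand":0,"tx":0,"ty":0,"tz":0.002,"spin":0},{"hand":0,"tx":0,"ty":0,"tz":0,"spin":0}]'
python3 -m creep '[{"hand":0,"tx":0,"ty":0,"tz":0.0015,"spin":0},{"hand":0,"tx":0,"ty":0,"tz":0,"spin":0}]'
```

```text
time: 27.35
tool_pos: [576.4, -57.1, 75.2]
tcp_rot: [-3.141, -0.0, 1.541]
contact_force: [-0.0, -0.4, -4.3]
grip_width: 15.9
finger_force: 30.0
time: 27.6
tool_pos: [576.5, -57.2, 75.0]
tcp_rot: [3.141, 0.0, 1.541]
contact_force: [-3.4, 0.2, 5.2]
grip_width: 15.9
finger_force: 30.0
```

```bash
python3 -m creep '[{"hand":0.4,"tx":0,"ty":0,"tz":0,"spin":0},{"hand":0.4,"tx":0,"ty":0,"tz":0,"spin":0},{"hand":0.4,"tx":0,"ty":0,"tz":0,"spin":0},{"hand":0.4,"tx":0,"ty":0,"tz":-0.04,"spin":0},{"hand":0.4,"tx":0,"ty":0,"tz":-0.06,"spin":0}]' >/dev/null
python3 -c "
from h import *
go(735,-120,170,106)"
```

```text
t 28.225 pos [575.3 -56.9 173.2] yaw 88.3 tilt [-1.797e+02 -1.000e-01] -> tx,ty,tz [-0.0583  0.1615  0.0032] spin -17.7
```

```bash
python3 -m creep '[{"hand":0.5,"tx":-0.019,"ty":0.054,"tz":0,"spin":0},{"hand":0.5,"tx":-0.019,"ty":0.054,"tz":0,"spin":0},{"hand":0.5,"tx":-0.019,"ty":0.054,"tz":0,"spin":0},{"hand":0.5,"tx":0,"ty":0,"tz":0,"spin":-10},{"hand":0.5,"tx":0,"ty":0,"tz":0,"spin":-7.7}]' >/dev/null
python3 -m creep '[{"hand":0.5,"tx":0,"ty":0,"tz":0,"spin":0},{"hand":0.5,"tx":0,"ty":0,"tz":0,"spin":0}]' >/dev/null
python3 - <<'E'
from h import *
plate((716.3,-42),fn='pa.png')
go(716.5,-42,56,106)
E
```

```text
plate ctr 716.4 -41.7 size 84.5 51.2 long axis -75.4 px 227 285 44 144
t 29.15 pos [ 736.6 -118.8  174.1] yaw 105.9 tilt [180.  -0.] -> tx,ty,tz [0.0793 0.0017 0.1181] spin -0.1
```

```bash
python3 -m creep '[{"hand":0.5,"tx":0.04,"ty":0.001,"tz":0,"spin":1.3},{"hand":0.5,"tx":0.04,"ty":0.002,"tz":0,"spin":0},{"hand":0.5,"tx":0,"ty":0,"tz":0.05,"spin":0},{"hand":0.5,"tx":0,"ty":0,"tz":0.02,"spin":0},{"hand":0.5,"tx":0,"ty":0,"tz":0,"spin":0}]'>/dev/null
python3 -c "
from h import *
go(716.5,-41.8,58,104.6)"
```

```text
t 29.775 pos [717.3 -40.6 102.2] yaw 104.7 tilt [-1.798e+02 -1.000e-01] -> tx,ty,tz [-0.001  -0.001   0.0442] spin 0.1
```

```bash
python3 -m creep '[{"hand":0.5,"tx":-0.001,"ty":-0.001,"tz":0.03,"spin":0},{"hand":0.5,"tx":0,"ty":0,"tz":0.014,"spin":0},{"hand":0.5,"tx":0,"ty":0,"tz":0,"spin":0},{"hand":0,"tx":0,"ty":0,"tz":0,"spin":0},{"hand":0,"tx":0,"ty":0,"tz":0,"spin":0}]'
python3 -m creep '[{"hand":0,"tx":0,"ty":0,"tz":0,"spin":0},{"hand":0,"tx":0,"ty":0,"tz":0,"spin":0}]'
python3 -m creep '[{"hand":0,"tx":0,"ty":0,"tz":-0.05,"spin":0},{"hand":0,"tx":0,"ty":0,"tz":-0.06,"spin":0},{"hand":0,"tx":0,"ty":0,"tz":-0.02,"spin":0},{"hand":0,"tx":0,"ty":0,"tz":0,"spin":0}]'
python3 -c "
from h import *
go(590,-130,180,88.3)"
```

```text
time: 30.4
tool_pos: [718.3, -42.3, 61.2]
tcp_rot: [3.14, 0.001, 1.827]
contact_force: [0.5, -0.3, 0.4]
grip_width: 30.4
finger_force: 0.0
time: 30.65
tool_pos: [717.6, -42.2, 60.3]
tcp_rot: [-3.142, 0.0, 1.827]
contact_force: [-1.9, -1.0, 2.1]
grip_width: 15.5
finger_force: 30.0
time: 31.15
tool_pos: [718.2, -42.2, 191.3]
tcp_rot: [3.139, 0.001, 1.827]
contact_force: [0.2, -0.7, -4.9]
grip_width: 15.7
finger_force: 30.0
t 31.15 pos [718.2 -42.2 191.3] yaw 104.7 tilt [1.798e+02 1.000e-01] -> tx,ty,tz [-0.0524 -0.1463  0.0113] spin 16.4
```

```bash
python3 -m creep '[{"hand":0,"tx":-0.0175,"ty":-0.0487,"tz":0,"spin":0},{"hand":0,"tx":-0.0175,"ty":-0.0487,"tz":0,"spin":0},{"hand":0,"tx":-0.0175,"ty":-0.0487,"tz":0,"spin":0},{"hand":0,"tx":0,"ty":0,"tz":0,"spin":8.2},{"hand":0,"tx":0,"ty":0,"tz":0,"spin":8.2}]'>/dev/null
python3 -m creep '[{"hand":0,"tx":0,"ty":0,"tz":0,"spin":0},{"hand":0,"tx":0,"ty":0,"tz":0,"spin":0}]' >/dev/null
cat >> h.py <<'E'
def held(zoff,hx,hy,yaw):
    "edge offsets (mm) of the held plate: left/right (tool y) and far (tool x)"
    c=cams.capture('wrist');o=get_obs()['tool_pos'];zt=o[2]-zoff+8
    g=cv2.cvtColor(c['color'],cv2.COLOR_RGB2HSV);ok=((g[...,1]<40)&(g[...,2]>115)).astype(int)
    w=np.radians(yaw);X=np.array([np.cos(w),np.sin(w)]);Y=np.array([np.sin(w),-np.cos(w)])
    P=lambda a,b:w2px(c,[*(o[:2]+a*X+b*Y),zt])
    prof=lambda f,r:[''.join(str(ok[int(round(v)),int(round(u))]) for u,v in(f(s) for s in r))]
    R=np.arange(-6,6.1,.5)
    for a in(hx-4,hx-17): print('a',a,'left',prof(lambda s:P(a,-hy-s),R),'right',prof(lambda s:P(a,hy+s),R))
    print('far',prof(lambda s:P(hx+s,-hy*.75),R),prof(lambda s:P(hx+s,hy*.75),R),'(1=plate; index 12 = nominal edge, .5 mm each)')
E
python3 - <<'E'
from h import *
go(590,-130,75,88.3);held(60.3,42,25,88.3)
E
```

```text
t 32.025 pos [ 589.2 -129.8  188.5] yaw 88.5 tilt [-179.9   -0. ] -> tx,ty,tz [-0.0002  0.0008  0.1135] spin 0.2
a 38 left ['1111111111111110000000000'] right ['1111111111000000000000000']
a 25 left ['1111111111111111111111111'] right ['1111111110000000000000000']
far ['1111111111111100000000000'] ['1111111111111100000000000'] (1=plate; index 12 = nominal edge, .5 mm each)
```

```bash
python3 -m creep '[{"hand":0,"tx":-0.001,"ty":0.002,"tz":0.03,"spin":0.2},{"hand":0,"tx":0,"ty":0,"tz":0.04,"spin":0},{"hand":0,"tx":0,"ty":0,"tz":0.03,"spin":0},{"hand":0,"tx":0,"ty":0,"tz":0.006,"spin":0},{"hand":0,"tx":0,"ty":0,"tz":0,"spin":0}]' >/dev/null
python3 -m creep '[{"hand":0,"tx":0,"ty":0,"tz":0,"spin":0},{"hand":0,"tx":0,"ty":0,"tz":0.002,"spin":0},{"hand":0,"tx":0,"ty":0,"tz":0,"spin":0}]'
python3 -c "
from h import *
go(591.2,-130.7,72,88.3)"
```

```text
time: 33.08
tool_pos: [591.8, -131.1, 82.3]
tcp_rot: [3.141, 0.0, 1.538]
contact_force: [0.1, 0.7, -4.6]
grip_width: 16.0
finger_force: 30.0
t 33.075 pos [ 591.8 -131.1   82.3] yaw 88.1 tilt [180.   0.] -> tx,ty,tz [ 0.0004 -0.0006  0.0103] spin -0.2
```

```bash
python3 -m creep '[{"hand":0,"tx":0.0003,"ty":-0.0006,"tz":0.006,"spin":-0.1},{"hand":0,"tx":0,"ty":0,"tz":0.002,"spin":0},{"hand":0,"tx":0,"ty":0,"tz":0,"spin":0}]'
python3 -m creep '[{"hand":0,"tx":0,"ty":0,"tz":0.0015,"spin":0},{"hand":0,"tx":0,"ty":0,"tz":0,"spin":0}]'
```

```text
time: 33.45
tool_pos: [590.8, -130.7, 73.5]
tcp_rot: [-3.141, -0.0, 1.539]
contact_force: [-0.3, 0.0, -4.5]
grip_width: 15.6
finger_force: 30.0
time: 33.7
tool_pos: [591.2, -130.8, 72.5]
tcp_rot: [3.141, 0.0, 1.539]
contact_force: [0.5, -0.6, -3.0]
grip_width: 15.9
finger_force: 30.0
```

Just touching. I'll push down 1 mm more, release, rise, then pull back for a look over the slab.

```bash
python3 -m creep '[{"hand":0,"tx":0,"ty":0,"tz":0.001,"spin":0},{"hand":0,"tx":0,"ty":0,"tz":0,"spin":0}]'
python3 -m creep '[{"hand":0.4,"tx":0,"ty":0,"tz":0,"spin":0},{"hand":0.4,"tx":0,"ty":0,"tz":0,"spin":0},{"hand":0.4,"tx":0,"ty":0,"tz":0,"spin":0},{"hand":0.4,"tx":0,"ty":0,"tz":-0.04,"spin":0},{"hand":0.4,"tx":0,"ty":0,"tz":-0.06,"spin":0}]' >/dev/null
python3 -m creep '[{"hand":0.5,"tx":-0.04,"ty":-0.02,"tz":-0.03,"spin":0},{"hand":0.5,"tx":-0.06,"ty":-0.02,"tz":0,"spin":0},{"hand":0.5,"tx":0,"ty":0,"tz":0,"spin":0},{"hand":0.5,"tx":0,"ty":0,"tz":0,"spin":0}]'
python3 - <<'E'
from h import *
c=shot('wrist','w4.png',scale=1.5)
print([np.round(np.array(w2px(c,[x,y,20]))*1.5) for x,y in((516.6,-144.7),(590,-129.9),(575.3,-56.4),(501.8,-71.2))])
E
```

```text
time: 33.95
tool_pos: [591.2, -130.9, 72.5]
tcp_rot: [3.141, 0.0, 1.539]
contact_force: [-3.2, 0.8, 5.9]
grip_width: 15.8
finger_force: 30.0
time: 35.08
tool_pos: [548.1, -228.6, 201.0]
tcp_rot: [-3.141, -0.001, 1.539]
contact_force: [-0.1, -0.6, -0.7]
grip_width: 46.0
finger_force: 0.0
[array([327., 139.]), array([445., 110.]), array([420., -26.]), array([293.,   8.])]
```

View pics/w4.png

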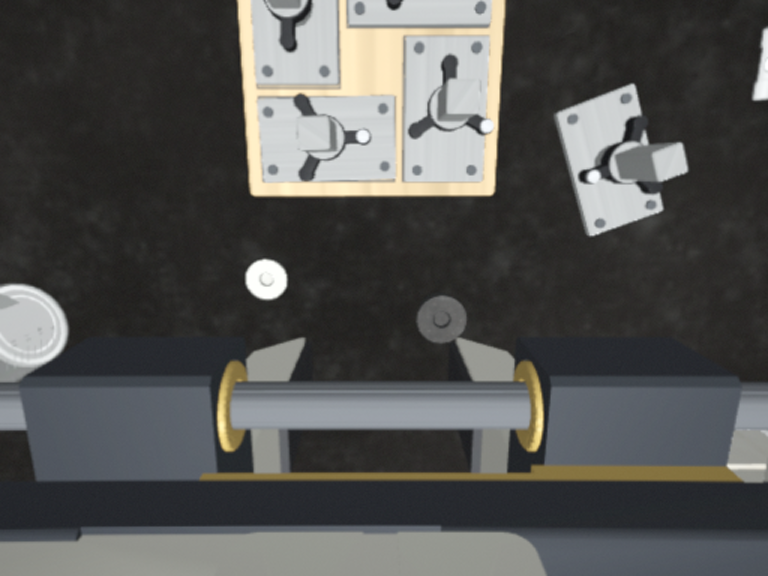

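All four units sit squarely on their footprints with even gaps. B's plate corners are (556,113), (634,85), (661,210) and (590,236). Next, B goes to the tray.

```bash
python3 - <<'E'
from h import *
c=load('w4.png');print(unit(c,[(556,113),(634,85),(661,210),(590,236)],(593,176),lambda p:(p[0]/1.5,p[1]/1.5)))
x,y=699.2,-165.5;w=np.radians(20);go(x-85*np.cos(w),y-85*np.sin(w),175,20)
t=load('top0.png');print([px2w(t,u/1.5,v/1.5,z).round() for u,v,z in((205,378,4),)])
E
```

```text
(array([ 698.2, -165.1]), np.float64(-71.6), np.float64(-161.1), array([50., 82., 48., 83.]))
t 35.125 pos [ 548.4 -228.   201. ] yaw 88.2 tilt [-1.8e+02 -1.0e-01] -> tx,ty,tz [0.0356 0.0699 0.026 ] spin 68.2
[array([369., 331.])]
```

```bash
python3 -m creep '[{"hand":0.5,"tx":0.018,"ty":0.035,"tz":0.013,"spin":0},{"hand":0.5,"tx":0.018,"ty":0.035,"tz":0.013,"spin":0},{"hand":0.5,"tx":0,"ty":0,"tz":0,"spin":10.7},{"hand":0.5,"tx":0,"ty":0,"tz":0,"spin":10.7},{"hand":0.5,"tx":0,"ty":0,"tz":0,"spin":10.7}]'>/dev/null
python3 -m creep '[{"hand":0.5,"tx":0,"ty":0,"tz":0,"spin":10.7},{"hand":0.5,"tx":0,"ty":0,"tz":0,"spin":10.7},{"hand":0.5,"tx":0,"ty":0,"tz":0,"spin":10.7},{"hand":0.5,"tx":0,"ty":0,"tz":0,"spin":5},{"hand":0.5,"tx":0,"ty":0,"tz":0,"spin":0}]'>/dev/null
python3 - <<'E'
from h import *
plate((698.6,-165.3));go(698.6,-165.3,100,18.7)
E
```

```text
plate ctr 697.7 -165.0 size 84.7 52.7 long axis -71.5 px 206 302 57 120
t 36.425 pos [ 619.6 -193.6  175. ] yaw 19.2 tilt [-180.    0.] -> tx,ty,tz [ 0.0839 -0.0007  0.075 ] spin 0.5
```

```bash
python3 -m creep '[{"hand":0.5,"tx":0.042,"ty":0,"tz":0,"spin":0.6},{"hand":0.5,"tx":0.042,"ty":0,"tz":0,"spin":0},{"hand":0.5,"tx":0,"ty":0,"tz":0.05,"spin":0},{"hand":0.5,"tx":0,"ty":0,"tz":0.025,"spin":0},{"hand":0.5,"tx":0,"ty":0,"tz":0,"spin":0}]'>/dev/null
python3 -c "
from h import *
go(698.3,-165.2,60,18.5)"
```

```text
t 37.05 pos [ 697.6 -166.8   97.4] yaw 18.5 tilt [-179.8    0.3] -> tx,ty,tz [ 0.0012 -0.0013  0.0374] spin 0.0
```

```bash
python3 -m creep '[{"hand":0.5,"tx":0.001,"ty":-0.001,"tz":0.025,"spin":0},{"hand":0.5,"tx":0,"ty":0,"tz":0.012,"spin":0},{"hand":0.5,"tx":0,"ty":0,"tz":0,"spin":0},{"hand":0,"tx":0,"ty":0,"tz":0,"spin":0},{"hand":0,"tx":0,"ty":0,"tz":0,"spin":0}]'
python3 -m creep '[{"hand":0,"tx":0,"ty":0,"tz":0,"spin":0},{"hand":0,"tx":0,"ty":0,"tz":0,"spin":0}]'
python3 -m creep '[{"hand":0,"tx":0,"ty":0,"tz":-0.05,"spin":0},{"hand":0,"tx":0,"ty":0,"tz":-0.06,"spin":0},{"hand":0,"tx":0,"ty":0,"tz":-0.06,"spin":0},{"hand":0,"tx":0,"ty":0,"tz":0,"spin":0}]'
python3 -c "
from h import *
go(406.6,0,230,6)"
```

```text
time: 37.67
tool_pos: [700.0, -167.0, 64.6]
tcp_rot: [3.141, -0.002, 0.321]
contact_force: [-0.4, 0.8, 0.6]
grip_width: 30.5
finger_force: 0.0
time: 37.92
tool_pos: [699.6, -166.7, 63.9]
tcp_rot: [3.142, -0.001, 0.321]
contact_force: [-1.2, 0.6, 3.0]
grip_width: 15.7
finger_force: 30.0
time: 38.42
tool_pos: [701.5, -167.5, 239.8]
tcp_rot: [3.135, -0.009, 0.321]
contact_force: [0.2, 0.4, -3.8]
grip_width: 15.6
finger_force: 30.0
t 38.425 pos [ 701.5 -167.5  239.8] yaw 18.4 tilt [179.6  -0.5] -> tx,ty,tz [-0.2269 -0.252   0.0098] spin 12.4
```

```bash
python3 -m creep '[{"hand":0,"tx":-0.038,"ty":-0.042,"tz":0,"spin":0},{"hand":0,"tx":-0.038,"ty":-0.042,"tz":0,"spin":0},{"hand":0,"tx":-0.038,"ty":-0.042,"tz":0,"spin":0},{"hand":0,"tx":-0.038,"ty":-0.042,"tz":0,"spin":0},{"hand":0,"tx":-0.038,"ty":-0.042,"tz":0,"spin":0}]'>/dev/null
python3 -m creep '[{"hand":0,"tx":-0.038,"ty":-0.042,"tz":0,"spin":6},{"hand":0,"tx":0,"ty":-0.04,"tz":0,"spin":6.4},{"hand":0,"tx":0,"ty":-0.05,"tz":0,"spin":0},{"hand":0,"tx":0,"ty":-0.05,"tz":0,"spin":0},{"hand":0,"tx":0,"ty":-0.05,"tz":0,"spin":0}]'
python3 -c "
from h import *
go(406.6,329.7,180,6)"
```

```text
time: 39.67
tool_pos: [377.8, 189.7, 231.8]
tcp_rot: [3.141, 0.003, 0.105]
contact_force: [1.7, -0.1, -4.1]
grip_width: 15.8
finger_force: 30.0
t 39.675 pos [377.8 189.7 231.8] yaw 6.0 tilt [180.    0.2] -> tx,ty,tz [ 0.0433 -0.1362  0.0518] spin -0.0
```

```bash
python3 -m creep '[{"hand":0,"tx":0.014,"ty":-0.045,"tz":0,"spin":0},{"hand":0,"tx":0.014,"ty":-0.045,"tz":0.01,"spin":0},{"hand":0,"tx":0.014,"ty":-0.045,"tz":0.02,"spin":0},{"hand":0,"tx":0,"ty":0,"tz":0.02,"spin":0},{"hand":0,"tx":0,"ty":0,"tz":0,"spin":0}]'>/dev/null
python3 -m creep '[{"hand":0,"tx":0,"ty":0,"tz":0,"spin":0},{"hand":0,"tx":0,"ty":0,"tz":0,"spin":0}]'
python3 - <<'E'
from h import *
go(405,329,100,6)
c=shot('wrist','w5.png',scale=1.5)
ct=np.array([369.8,325.8]);w=np.radians(6.1);R=np.array([[np.cos(w),-np.sin(w)],[np.sin(w),np.cos(w)]])
print([(np.array(w2px(c,[*(ct+R@np.array(p)),16]))*1.5).round().tolist() for p in((80,58),(80,-58),(0,58),(0,-58))])
E
```

```text
time: 40.55
tool_pos: [407.3, 326.9, 184.2]
tcp_rot: [-3.141, -0.001, 0.104]
contact_force: [1.0, -1.1, -4.3]
grip_width: 15.8
finger_force: 30.0
t 40.55 pos [407.3 326.9 184.2] yaw 6.0 tilt [-1.8e+02 -1.0e-01] -> tx,ty,tz [-0.0021 -0.0023  0.0842] spin -0.0
[[283.0, 204.0], [472.0, 203.0], [289.0, 328.0], [466.0, 327.0]]
```

View pics/w5.png

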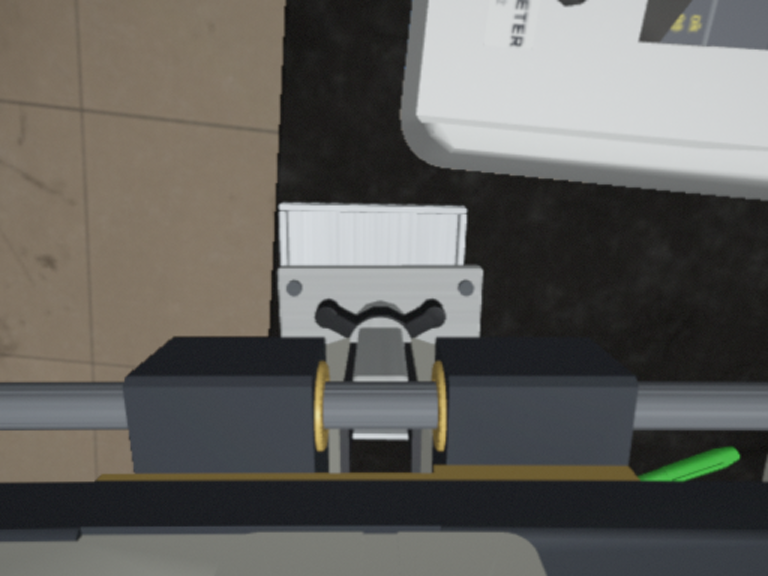

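The tray's far rim runs from (279,204) to (466,206), about 3 mm further left than predicted. I'll shift to suit and lower.

```bash
python3 -m creep '[{"hand":0,"tx":0,"ty":-0.0055,"tz":0.02,"spin":0.5},{"hand":0,"tx":0,"ty":0,"tz":0.04,"spin":0},{"hand":0,"tx":0,"ty":0,"tz":0.035,"spin":0},{"hand":0,"tx":0,"ty":0,"tz":0.01,"spin":0},{"hand":0,"tx":0,"ty":0,"tz":0,"spin":0}]'>/dev/null
python3 -m creep '[{"hand":0,"tx":0,"ty":0,"tz":0,"spin":0},{"hand":0,"tx":0,"ty":0,"tz":0.003,"spin":0},{"hand":0,"tx":0,"ty":0,"tz":0,"spin":0}]'
python3 -m creep '[{"hand":0,"tx":0,"ty":0,"tz":0.003,"spin":0},{"hand":0,"tx":0,"ty":0,"tz":0.002,"spin":0},{"hand":0,"tx":0,"ty":0,"tz":0,"spin":0},{"hand":0,"tx":0,"ty":0,"tz":0,"spin":0}]'
```

```text
time: 41.6
tool_pos: [406.5, 332.8, 75.8]
tcp_rot: [-3.141, -0.001, 0.096]
contact_force: [0.4, 0.1, -3.7]
grip_width: 15.9
finger_force: 30.0
time: 42.1
tool_pos: [406.4, 332.7, 70.4]
tcp_rot: [-3.142, 0.0, 0.096]
contact_force: [0.3, 0.6, -4.7]
grip_width: 16.0
finger_force: 30.0
```

```bash
python3 -m creep '[{"hand":0,"tx":0,"ty":0,"tz":0.002,"spin":0},{"hand":0,"tx":0,"ty":0,"tz":0.001,"spin":0},{"hand":0,"tx":0,"ty":0,"tz":0,"spin":0}]'
```

```text
time: 42.48
tool_pos: [406.8, 332.9, 68.2]
tcp_rot: [-3.141, -0.001, 0.096]
contact_force: [0.0, -0.5, 3.9]
grip_width: 15.7
finger_force: 30.0
```

```bash
python3 -m creep '[{"hand":0.4,"tx":0,"ty":0,"tz":0,"spin":0},{"hand":0.4,"tx":0,"ty":0,"tz":0,"spin":0},{"hand":0.4,"tx":0,"ty":0,"tz":0,"spin":0},{"hand":0.4,"tx":0,"ty":0,"tz":-0.04,"spin":0},{"hand":0.4,"tx":0,"ty":0,"tz":-0.06,"spin":0}]'
python3 -m creep '[{"hand":0.4,"tx":0,"ty":0,"tz":-0.06,"spin":0},{"hand":0.4,"tx":-0.05,"ty":-0.03,"tz":0,"spin":0},{"hand":0.4,"tx":-0.05,"ty":-0.03,"tz":0,"spin":0},{"hand":0.4,"tx":0,"ty":0,"tz":0,"spin":0}]'
python3 - <<'E'
from h import *
c=cams.capture('top');cv2.imwrite('pics/end.png',c['color'][:,:,::-1])
h=cv2.cvtColor(c['color'],cv2.COLOR_RGB2HSV);w=np.radians(-1.74);R=np.array([[np.cos(w),-np.sin(w)],[np.sin(w),np.cos(w)]])
def frac(ctr,yaw,hx,hy,z):
    r=np.radians(yaw);Q=np.array([[np.cos(r),-np.sin(r)],[np.sin(r),np.cos(r)]])
    q=np.array([w2px(c,[*(ctr+Q@np.array(p)),z]) for p in((hx,hy),(-hx,hy),(-hx,-hy),(hx,-hy))])
    k=np.zeros(h.shape[:2],np.uint8);cv2.fillPoly(k,[q.round().astype(int)],1);k=k>0
    return round(float((h[...,1][k]<45).mean()),2),h[...,2][k].mean().round()
for k,(p,y) in {1:((-28,-45),0),2:((45,-28),90),3:((28,45),0),4:((-45,28),90)}.items():
    print(k,frac(R@p+[545.9,-100.55],y-1.74,42,25,20))
# grey area on slab in total, wood-free fraction just in middle
print('middle',frac(np.array([545.9,-100.55]),-1.74,12,12,12))
u,v=c['color'].shape[1],0
wr=cams.capture('wrist');cv2.imwrite('pics/endw.png',wr['color'][:,:,::-1])
g=cv2.cvtColor(wr['color'],cv2.COLOR_RGB2GRAY)
# tray with unit seen from wrist: plate brightness profile along tray y through the plate
for a in(-18,18):
    P=np.array([405.0,332.3])
    r=np.radians(95.5);X=np.array([np.cos(r),np.sin(r)]);Y=np.array([-X[1],X[0]])
    print([int(g[int(q[1]),int(q[0])]) if 0<=q[0]<512 and 0<=q[1]<384 else -1 for q in(w2px(wr,[*(P+s*X+a*Y),12]) for s in range(-60,61,3))])
b=cv2.absdiff(cv2.imread('pics/end.png'),cv2.resize(cv2.imread('pics/top0.png'),(512,384),interpolation=cv2.INTER_AREA))
print('beaker,cyl diff',b[255:295,325:365].mean(),b[235:262,358:385].mean());go(0,0,0)
E
```

```text
time: 43.1
tool_pos: [405.4, 332.1, 166.9]
tcp_rot: [3.14, 0.004, 0.096]
contact_force: [0.3, 0.5, 0.8]
grip_width: 36.9
finger_force: 0.0
time: 43.6
tool_pos: [298.0, 383.9, 227.7]
tcp_rot: [-3.141, 0.001, 0.101]
contact_force: [-0.2, -0.4, -0.4]
grip_width: 36.8
finger_force: 0.0
1 (0.87, np.float64(163.0))
2 (0.94, np.float64(160.0))
3 (0.91, np.float64(160.0))
4 (0.89, np.float64(162.0))
middle (0.0, np.float64(223.0))
[33, 210, 143, 166, 211, 209, 210, 178, 109, 100, 170, 71, 65, 185, 182, 183, 183, 184, 185, 157, 174, 177, 177, 177, 175, 87, 64, 66, 174, 179, 179, 132, 100, 148, 172, 218, 216, 217, 207, 201, 31]
[33, 211, 131, 187, 215, 213, 213, 182, 142, 108, 175, 180, 180, 180, 180, 180, 180, 180, 201, 215, 124, 130, 180, 180, 180, 179, 179, 179, 179, 178, 179, 158, 116, 145, 175, 217, 216, 218, 218, 215, 57]
beaker,cyl diff 2.94 2.0544124371284864
t 43.7 pos [301.  383.  227.5] yaw 5.6 tilt [-180.   -0.] -> tx,ty,tz [-0.3369  0.3519  0.2275] spin 0
```

All four slab places are filled with the middle open, B lies flat within the tray walls, and the glassware hasn't moved.

```bash
python3 -c "from plant import close_job;print(close_job())"
```

```text
the job is handed in; nothing more can be done
None
```

The job is handed in: all four units on the bench were flicked, the three that ran freely are on slab footprints 2, 3 and 4, the one that dragged stands in the tray, and unit_f and the glassware were not disturbed.

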